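# Shim a detector box level in its tilt stand

## Robot

A 7-joint arm with a two-finger parallel gripper is mounted at the origin on a cart in front of the work surface, level with it; the furniture and walls round the work are solid. World frame = base frame: x ahead of the robot, y to its left, z up, the work surface at z = 0. Lengths are in m, angles in rad, forces in N, time in s.
With the tool pointing down it reaches from about 0.4 to 0.85 m from the base axis. Payload 10.4 kg.
Tool frame: the origin (TCP) lies between the finger pads; the fingertips stand 17 mm ahead of it and the grasp point (between the pads) lies 2 mm behind it; z points along the fingers, y is the line along which they close (so a half turn about z gives the same grasp; the last joint's range is limited). The gripper opens to 85 mm and grips with 20 to 120 N. Pads are 22 mm wide; open, the fingers measure 114 mm over their backs; the gripper's body (76 mm by 85 mm) begins 54 mm behind the grasp point. The pads swing forward as they close: fully open they stand 13 mm farther back than shut.
Start: joints at [-1.226, 0.332, -0.065, 1.46, 0.022, 1.35, -0.088], TCP at [0.225, 0.583, 0.248] pointing down, gripper open.
Joint ranges: [-2.6, 2.6], [-0.5, 2.12], [-1.47, 1.34], [0.16, 2.42], [-1.27, 4.41], [0.06, 2.06], [-2.6, 2.6]. Speed limits (rad/s): [2.22, 2.22, 2.79, 2.79, 3.14, 3.14, 3.14].

## Interface

Orientations are given as a unit quaternion [x, y, z, w].
In Python, from workcell import readout, imaging, manip gives the robot as it stands. The module is installed in compiled form; this text tells all that it offers.
- The arm moves only by the shell command python3 -m crank 'ROWS' [OPENING] [FORCE]. ROWS is JSON, a list of rows, each a list of 4 numbers: the shift along the tool's x, y, z as a fraction of full scale, then the turn about the tool's z as a fraction of full scale. In form: [[x, y, z, yaw], ...]. A call has 1 to 5 rows; each row is the pose to reach, as a shift and turn from the pose commanded when the call began, along the tool's axes at that moment; what a row does not reach only later rows make up. Full scale, the value 1, is 400 mm for a shift and 60 degrees for a turn. A row lasts 1/12 s, in which the tool goes at most 41.7 mm and 7.16 degrees, less where a joint would pass 70% of its speed; a pose out of reach is approached as far as the arm can. A call with a number of a shift or a turn outside -1 to 1 is refused whole. A call with a gripper value outside its range is refused whole. OPENING is the gripper command: -1 is shut, 1 is fully open, values between are in proportion, set as the call begins (- or left out, the last holds). The fingers move at their own pace and stop on an object; FORCE is the grip in N (left out, the last holds). Time passes only in rows, so rows that repeat a pose let the fingers close. It gives the time, the measured TCP pose, the force, the opening and the grip force at its end, in the units of the state.
- readout.get_obs(): the state, without advancing time (a new reading comes with each control period).
- imaging.camera(name): name is "side" or "top" or "wrist"; returns a dict with "color" (400x640x3 uint8, red, green, blue), "fx", "fy", "cx", "cy" (pixels), "rvec" (rotation vector, rad) and "tvec" (3), from world to camera coordinates, as OpenCV has them. Camera axes: x right, y down, z forward; pixel columns grow to the right and rows downward; lengths in m; the calibration is good to about 2 mm. A picture is of the moment at which its call begins. There is no depth.
- manip.hand_in(): hands the job in; it is judged then, once.
The state is a dict: "clock": time; "joint_pos": joint angles; "joint_velocities": joint speeds; "tau": joint torques, N m; "position": TCP position; "ee_rot": TCP orientation; "ft_force": force on the tool from outside, world axes, zero at the start; "torque": the same for the moment, N m; "grip_width": opening from 0.0 (shut) to 1.0 (fully open); "grasp_force": force on a finger pad.
Only numpy, scipy, OpenCV 4.12 (cv2) and the standard library are available. Lean on these libraries where they do the work, as an engineer would, in place of code of your own. Each camera call takes 0.05 s, during which the arm holds its last target. There are 200 camera calls.

## Task

Swing the red-knobbed clamp of the tilt stand back over centre so that it stays open, then tip the blue detector box back on its rear edge until it leans by itself on the sloping backrest. Slide every brass shim blade that is out on the bench in under the box from its front, side by side and flat on the bench, each with its tip up to the stand's base plate; then lower the box gently onto the blades so that it stands level, and swing the clamp back over onto its top. Leave the other things on the bench where they are.

Things in the scene. Friction and masses are not known exactly. Their poses are not given: they have to be found in the camera images.
- stand: Fixed aluminium tilt stand. Origin: on the bench (z = 0), mid of the line on which the box's rear bottom edge stands. x points front to back (away from the robot), y left, z up. Base plate 6 mm thick, from x = -14 to 90 mm, y = -75 to 75 mm. A clamp post 130 mm high stands on a 6 mm wing on the right (wing x -50 to 36, y -128 to -70 mm; post x -43 to -7, y -112 to -78 mm).
- plate_front (a point): Middle of the base plate's front edge, on the bench: x = -14 mm of the stand. In front of it is only the bare bench, z = 0. Between stand and blades a vacuum chamber with a port 0.15 m high and a microscope above it stand in the middle (|y| < 0.16 m, x > 0.47 m): cross there high and near the robot.
- backrest_top (a point): Middle of the upper edge of the dark backrest plate (118 mm wide): x = 53, z = 64 mm of the stand. The plate rises from the base plate at x = 1 mm and leans back 0.73 rad (42 degrees) from the vertical.
- detector_box: Loose blue box with black front panel, 60 deep (x) x 130 wide (y) x 100 mm high, about 0.7 kg. Origin: centre of its underside; x to its rear, z up. At first it leans 0.13 rad forward: rear on the base plate, front edge on the bench. Level on the blades its underside is at z = 6, its front face at x = -60 mm of the stand.
- box_pivot (a point): Middle of the box's rear bottom edge (box x = 30 mm, z = 0), about which it tips; it stands about on the stand's origin line at z = 6 mm. Tipped back beyond about 0.5 rad the box falls back of itself; it rests on the backrest at 0.73 rad, its front bottom edge then 46 mm above the bench.
- box_bar (a point): Middle of the box's round carrying bar: 12 mm thick, 78 mm long along the box's y, its axis 136 mm above the underside (36 mm above the top), half-way front to rear, on two 10 mm posts at y = +-34 mm. Between the posts it can be gripped from above, fingers in front and behind.
- clamp (a joint): Hinge angle of the hold-down clamp, rad: 0 = pad on top of the level box; grows as the arm swings up and out to the right (the stand's -y); stop at 1.9. Its own weight (0.28 kg) takes it over centre: let go below about 0.8 rad it falls shut, above that it falls open. At the start it rests on the box.
- clamp_hinge (a point): The clamp's hinge axis, parallel to the stand's x, at x = -25, y = -95, z = 118 mm of the stand. The arm ends in a black pad 45 mm from it.
- clamp_ball (a point): Centre of the clamp's red ball knob, 24 mm across, on a 9 mm rod, 81 mm from the hinge axis. Shut, it stands above the hinge, leaning 0.14 rad towards the box; fully open it is to the right of the hinge and a little lower. Gripped with the fingers in front and behind (along the stand's x) it turns between them.
- shim_a: Loose brass shim blade with a black upright grip fin, 0.1 kg; all are alike, two or three are there. Blade 86 mm long (x), 26 mm wide, 6 mm thick, lying flat; origin on the underside below the middle of the fin, x points to the tip (72 mm away), the other end is at x = -14 mm. Fin 24 mm long (x), 12 mm thick (y), from 6 to 42 mm above the underside. Once slid in, 46 mm of the blade is under the box and the fin is outside.
- shim_b: Loose brass shim blade with a black upright grip fin, 0.1 kg; all are alike, two or three are there. Blade 86 mm long (x), 26 mm wide, 6 mm thick, lying flat; origin on the underside below the middle of the fin, x points to the tip (72 mm away), the other end is at x = -14 mm. Fin 24 mm long (x), 12 mm thick (y), from 6 to 42 mm above the underside. Once slid in, 46 mm of the blade is under the box and the fin is outside.
- shim_c: Loose brass shim blade with a black upright grip fin, 0.1 kg; all are alike, two or three are there. Blade 86 mm long (x), 26 mm wide, 6 mm thick, lying flat; origin on the underside below the middle of the fin, x points to the tip (72 mm away), the other end is at x = -14 mm. Fin 24 mm long (x), 12 mm thick (y), from 6 to 42 mm above the underside. Once slid in, 46 mm of the blade is under the box and the fin is outside.
- shim_a_tip (a point): Middle of the tip of shim_a's blade, on its underside: up to the base plate when at x = -14 mm of the stand.
- shim_b_tip (a point): Middle of the tip of shim_b's blade, on its underside: up to the base plate when at x = -14 mm of the stand.
- shim_c_tip (a point): Middle of the tip of shim_c's blade, on its underside: up to the base plate when at x = -14 mm of the stand.
- shim_a_fin (a point): Grip point on shim_a's fin, 29 mm above its underside.
- shim_b_fin (a point): Grip point on shim_b's fin, 29 mm above its underside.
- shim_c_fin (a point): Grip point on shim_c's fin, 29 mm above its underside.
- cap: Bystander: round window cap 61 mm across, 13 mm high, grey with black rim; origin centre of underside. Leave alone.
- ring: Bystander: grey flange centring ring 41 mm across, 14 mm high; origin centre of underside. Leave alone.
- tape: Bystander: white tape roll 59 mm across, 18 mm high; origin centre of underside. Leave alone.

How it is judged:
By the outcome, as a careful person would: the job done as asked, in the order asked, and still so for the second after the job is handed in, with the robot touching nothing.
Of shim_a, shim_b, shim_c only 2 to 3 are there at a start; the rules pass over those that are not, and their reading is None.
At some moment in a run one of shim_a, shim_b, shim_c may be knocked a few centimetres aside while the robot is not near it.
It also fails if it takes over 210 s, if anything falls off the work surface, if the arm or the gripper's body presses on something with over 40 N, if the wrist force passes 120 N, or if a joint passes its speed limit or range.

## Working session

There is one attempt and no reset: what is moved stays moved. The work goes in short steps, Python scripts to look and compute and a shell command to move; the robot and the scene stay as the last step left them, time stands still between calls to the robot, and variables do not carry over. Pictures are saved under pics/ and viewed, at most 15 in all, crops included, and the job is handed in when it is done.

```bash
mkdir -p pics
cat > h.py <<'E'
import numpy as np, cv2
from scipy.spatial.transform import Rotation as R
from workcell import readout, imaging
def shot(n,f):
    c=imaging.camera(n); cv2.imwrite('pics/'+f,c['color'][:,:,::-1]); np.save('pics/'+f+'.npy',c,allow_pickle=True); return c
def cam(f): return np.load('pics/'+f+'.npy',allow_pickle=True).item()
def K(c): return np.array([[c['fx'],0,c['cx']],[0,c['fy'],c['cy']],[0,0,1.]])
def proj(c,P): return cv2.projectPoints(np.array(P,float).reshape(-1,3),np.array(c['rvec'],float),np.array(c['tvec'],float),K(c),None)[0].reshape(-1,2)
def ray(c,uv):
    Rm=cv2.Rodrigues(np.array(c['rvec'],float))[0]; o=-Rm.T@np.array(c['tvec'],float).ravel()
    d=Rm.T@np.linalg.inv(K(c))@np.array([uv[0],uv[1],1.]); return o,d
def onz(c,uv,z):
    o,d=ray(c,uv); return o+d*(z-o[2])/d[2]
def st():
    o=readout.get_obs(); print('t',round(o['clock'],2),'p',np.round(o['position'],4),'R',np.round(R.from_quat(o['ee_rot']).as_matrix(),3).tolist(),'F',np.round(o['ft_force'],1),'g',o['grip_width'],o['grasp_force']); return o
def to(p,yaw=None):
    "rows units to reach p from present pose (world)"
    o=readout.get_obs(); M=R.from_quat(o['ee_rot']).as_matrix(); print('shift',np.round(M.T@(np.array(p)-o['position'])/.4,4))
E
python3 - <<'E'
from h import *
st()
for n in('side','top'):
    c=shot(n,n+'1.png'); Rm=cv2.Rodrigues(np.array(c['rvec']))[0]; print(n,-Rm.T@np.array(c['tvec']).ravel(),c['fx'])
E
```

```text
t 0.0 p [0.2246 0.5828 0.2475] R [[-0.933, 0.36, -0.0], [0.36, 0.933, -0.001], [-0.0, -0.001, -1.0]] F [-0.4 -0.3  0.1] g 0.9993641688798051 0.0
side [0.57958112 0.98072858 0.84708259] 393.47014278882574
top [ 0.28405583 -0.00509358  1.61271311] 442.17770472322707
```

View pics/top1.png

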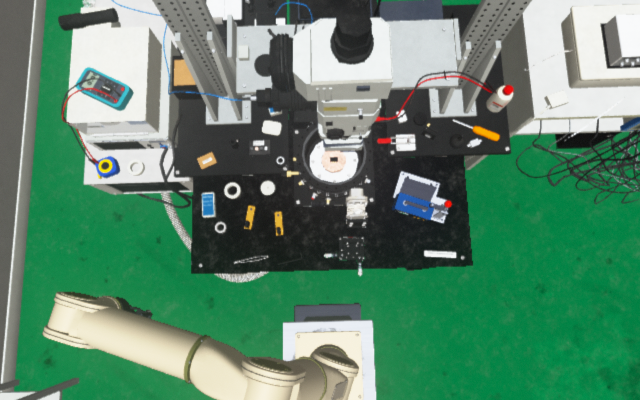

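View pics/side1.png

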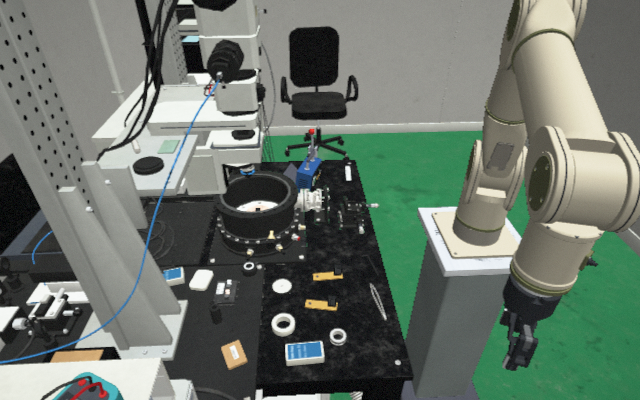

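The top view shows the stand and blue box near (423,205) with the red ball at (448,203). Two brass blades lie at (250,217) and (279,222), and the bystanders are around them. Next I'll enlarge those areas.

Run:
```python
from h import *
t=cv2.imread('pics/top1.png'); s=cv2.imread('pics/side1.png')
z=lambda im,x,y,w,h,k:cv2.resize(im[y:y+h,x:x+w],None,fx=k,fy=k,interpolation=cv2.INTER_CUBIC)
a=z(t,385,165,80,60,5);b=z(t,230,190,80,60,5);c=z(s,265,125,80,60,5);d=z(s,280,250,80,60,5)
cv2.imwrite('pics/z1.png',np.vstack([np.hstack([a,b]),np.hstack([c,d])]))
c=cam('top1.png')
for uv in[(250,217),(279,222),(423,205)]: print(onz(c,uv,0.0))
```

```text
[0.52893283 0.27254726 0.        ]
[0.50704348 0.16553455 0.        ]
[ 0.55414808 -0.36716091  0.        ]
```

View pics/z1.png

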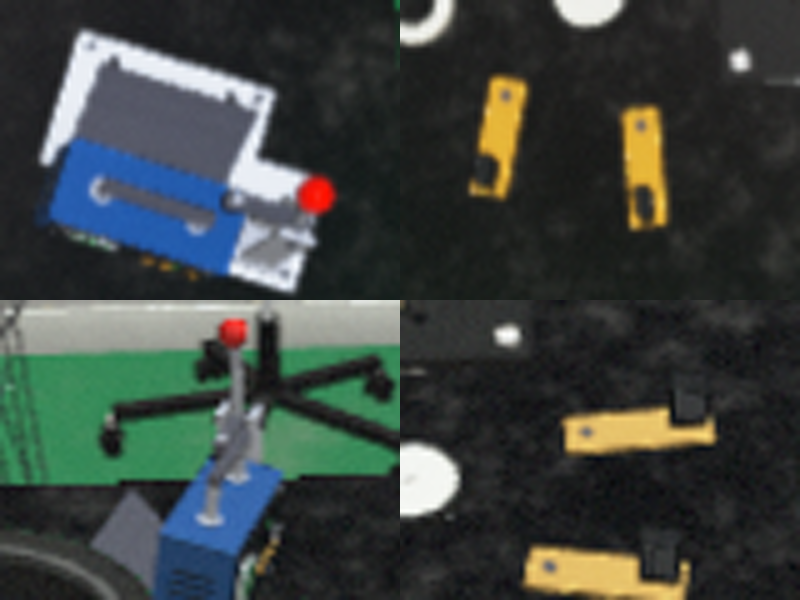

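Run:
```python
from h import *
from scipy.optimize import least_squares
c=cam('top1.png')
def fit(mod,pix,z):
    W=np.array([onz(c,p,z)[:2] for p in pix]); mod=np.array(mod)
    f=lambda q:(mod@np.array([[np.cos(q[2]),np.sin(q[2])],[-np.sin(q[2]),np.cos(q[2])]])+q[:2]-W).ravel()
    best=min((least_squares(f,[*W.mean(0),a]) for a in(-2,-1,0,1,2)),key=lambda r:r.cost)
    print(np.round(best.x,4),'res',np.round(best.fun*1000,1)); return best.x
A=lambda x,y:(385+x/5-.4,165+y/5-.4); B=lambda x,y:(230+(x-400)/5-.4,190+y/5-.4)
q=fit([(.09,.075),(.09,-.075),(-.05,-.128)],[A(80,32),A(273,92),A(297,292)],.006)
for P in([B(491,76),B(527,82),B(470,193),B(508,198)],[B(622,110),B(658,107),B(630,230),B(667,226)]):
    fit([(.072,.013),(.072,-.013),(-.014,.013),(-.014,-.013)],P,.006)
ca,sa=np.cos(q[2]),np.sin(q[2])
T=lambda p:np.array([q[0]+ca*p[0]-sa*p[1],q[1]+sa*p[0]+ca*p[1],p[2]])
ball=T((-.025,-.095+.081*np.sin(.14),.118+.081*np.cos(.14)))
print('ball',ball,proj(c,ball),'meas',A(316,196)); s=cam('side1.png'); print(proj(s,ball),'meas',(265+233/5,125+30/5))
```

```text
[ 0.5738 -0.3322 -0.3334] res [-0.8  0.5  0.4 -1.4  0.4  0.9]
[ 0.4995  0.2787 -0.1716] res [-1.2 -0.4 -0.3  0.6  0.7 -1.2  0.8  1. ]
[0.4729 0.1653 0.0586] res [-1.4 -0.4 -1.3  0.3  1.7 -0.5  1.1  0.6]
ball [ 0.52276058 -0.40309517  0.1982075 ] [[447.86722017 203.69182827]] meas (447.8, 203.79999999999998)
[[312.0392791  131.31897724]] meas (311.6, 131.0)
```

```bash
cat >> h.py <<'E'
SQ=np.array([.5738,-.3322,-.3334])
def S(x,y,z):
    "stand mm -> world m"
    c,s=np.cos(SQ[2]),np.sin(SQ[2]); x,y,z=x/1e3,y/1e3,z/1e3
    return np.array([SQ[0]+c*x-s*y,SQ[1]+s*x+c*y,z])
def plan(wps,start=None):
    "wps: (xyz, tool-y angle deg, n) ; one call each; prints last row; start=measured"
    o=readout.get_obs(); M=R.from_quat(o['ee_rot']).as_matrix(); p=np.array(o['position']); a=np.degrees(np.arctan2(M[1,1],M[0,1]))
    print('now',np.round(p,4),round(a,1))
    for w,b in wps:
        if b is None: b=a
        r=np.radians(a); X=np.array([-np.sin(r),np.cos(r),0]);Y=np.array([np.cos(r),np.sin(r),0]);d=(np.array(w)-p)/.4
        print(np.round([X@d,Y@d,-d[2],-(b-a)/60],4), 'rows>=',int(np.ceil(max(np.linalg.norm(d)*.4/.0417,abs(b-a)/7.16)-1e-6)), np.round(w,3))
        p,a=np.array(w),b
E
python3 - <<'E'
from h import *
plan([((.32,.45,.32),50),((.38,.26,.33),30),((.38,.08,.33),8),((.37,-.1,.33),-8),((.41,-.28,.33),-19.1),((.5228,-.4031,.28),-19.1)])
E
```

```text
now [0.2246 0.5829 0.2476] 68.9
[-0.3421 -0.2243 -0.181   0.3155] rows>= 5 [0.32 0.45 0.32]
[-0.4202 -0.2675 -0.025   0.3333] rows>= 5 [0.38 0.26 0.33]
[-0.3897 -0.225  -0.      0.3667] rows>= 5 [0.38 0.08 0.33]
[-0.4421 -0.0874 -0.      0.2667] rows>= 5 [ 0.37 -0.1   0.33]
[-0.4317  0.1617 -0.      0.185 ] rows>= 5 [ 0.41 -0.28  0.33]
[-0.1985  0.3672  0.125  -0.    ] rows>= 5 [ 0.523 -0.403  0.28 ]
```

```bash
python3 -m crank '[[-0.34,-0.22,-0.18,0.32],[-0.34,-0.22,-0.18,0.32],[-0.34,-0.22,-0.18,0.32],[-0.34,-0.22,-0.18,0.32],[-0.34,-0.22,-0.18,0.32]]' 1 30
python3 -m crank '[[-0.42,-0.27,-0.025,0.33],[-0.42,-0.27,-0.025,0.33],[-0.42,-0.27,-0.025,0.33],[-0.42,-0.27,-0.025,0.33],[-0.42,-0.27,-0.025,0.33]]'
python3 -m crank '[[-0.39,-0.225,0,0.37],[-0.39,-0.225,0,0.37],[-0.39,-0.225,0,0.37],[-0.39,-0.225,0,0.37],[-0.39,-0.225,0,0.37]]'
python3 -m crank '[[-0.44,-0.09,0,0.27],[-0.44,-0.09,0,0.27],[-0.44,-0.09,0,0.27],[-0.44,-0.09,0,0.27],[-0.44,-0.09,0,0.27]]'
python3 -c "
from h import *
plan([((.41,-.28,.33),-19.1),((.5228,-.4031,.28),-19.1)])"
```

```text
clock: 0.52
position: [0.3251, 0.4476, 0.3234]
ee_rot: [0.348, 0.937, 0.001, 0.001]
ft_force: [0.4, -0.5, 0.4]
grip_width: 0.997
grasp_force: 0.0
clock: 0.93
position: [0.379, 0.2581, 0.3303]
ee_rot: [0.502, 0.865, 0.0, -0.0]
ft_force: [1.2, 1.2, 0.5]
grip_width: 0.995
grasp_force: 0.0
clock: 1.35
position: [0.3782, 0.0756, 0.3304]
ee_rot: [0.661, 0.751, 0.0, -0.0]
ft_force: [0.1, 0.2, -0.7]
grip_width: 0.999
grasp_force: 0.0
clock: 1.77
position: [0.3653, -0.1035, 0.3304]
ee_rot: [0.759, 0.651, 0.001, -0.0]
ft_force: [0.1, -0.0, -0.6]
grip_width: 1.0
grasp_force: 0.0
now [ 0.3653 -0.1035  0.3304] -8.8
[-0.4189  0.1781  0.001   0.1716] rows>= 5 [ 0.41 -0.28  0.33]
[-0.1985  0.3672  0.125  -0.    ] rows>= 5 [ 0.523 -0.403  0.28 ]
```

```bash
python3 -m crank '[[-0.42,0.18,0,0.17],[-0.42,0.18,0,0.17],[-0.42,0.18,0,0.17],[-0.42,0.18,0,0.17],[-0.42,0.18,0,0.17]]' 0 30 >/dev/null
python3 -m crank '[[-0.2,0.367,0.1,0],[-0.2,0.367,0.1,0],[-0.2,0.367,0.1,0],[-0.2,0.367,0.1,0],[-0.2,0.367,0.1,0]]'
python3 -c "
from h import *
plan([(S(-25,-95+81*np.sin(.14),200.2),-19.1)])
c=shot('wrist','w1.png');print(proj(c,S(-25,-83.7,198.2)),proj(c,S(-14,0,0)))"
```

```text
clock: 2.6
position: [0.5283, -0.3981, 0.2875]
ee_rot: [0.811, 0.584, -0.0, -0.001]
ft_force: [0.1, 1.7, 2.5]
grip_width: 0.497
grasp_force: 0.0
now [ 0.5283 -0.3981  0.2875] -18.5
[-0.0162 -0.0093  0.2182  0.0105] rows>= 3 [ 0.523 -0.403  0.2  ]
[[314.43366705 222.90442396]] [[327.68000239  94.33316503]]
```

View pics/w1.png

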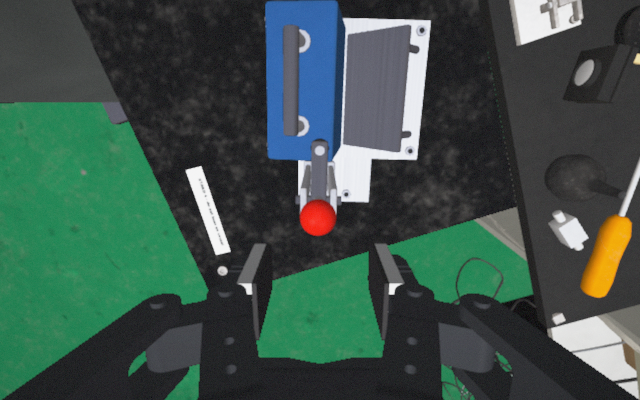

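The wrist view has the ball at (318,217), about 5 px from my prediction. The plate corners are at (431,20), (418,160), (369,202) and (345,155), and I'll use these to refine the stand pose.

Run:
```python
from h import *
from scipy.optimize import least_squares
t=cam('top1.png');w=cam('w1.png');s=cam('side1.png')
ball=(-25,-83.7,198.2)
A=lambda x,y:(385+x/5-.4,165+y/5-.4)
ob=[(w,(90,75,6),(431,20)),(w,(90,-75,6),(418,160)),(w,(36,-128,6),(369,202.5)),(t,(90,75,6),A(80,32)),(t,(90,-75,6),A(273,92)),(t,(-50,-128,6),A(297,292))]
import h
def f(q):
    h.SQ=q; return np.concatenate([(proj(c,S(*m))-np.array(p)).ravel()*(1 if c is w else 2) for c,m,p in ob])
r=least_squares(f,[.5738,-.3322,-.3334]); print(np.round(r.x,4),np.round(r.fun,1)); h.SQ=r.x
for c,p in((w,(318,217.5)),(t,(447.8,203.8)),(s,(311.6,131))): print(proj(c,S(*ball)),p)
# ball triangulation
os=[ray(c,p) for c,p in((w,(318,217.5)),(t,(447.8,203.8)),(s,(311.6,131)))]
Am=sum((np.eye(3)-np.outer(d,d)/(d@d)) for o,d in os); b=sum((np.eye(3)-np.outer(d,d)/(d@d))@o for o,d in os)
x=np.linalg.solve(Am,b); print('tri',x,'model',S(*ball)); plan([(x+[0,0,.002],-19.1)])
```

```text
[ 0.5768 -0.3315 -0.3373] [-1.1  0.2 -1.   0.6 -0.2  0.6 -0.5 -1.2  0.4 -1.6 -1.2 -1.6]
[[317.98407291 220.4178515 ]] (318, 217.5)
[[447.52820045 202.85791972]] (447.8, 203.8)
[[311.32382214 131.43788723]] (311.6, 131)
tri [ 0.52431368 -0.40150796  0.19941767] model [ 0.52553142 -0.40221394  0.1982    ]
now [ 0.529  -0.4025  0.2814] -18.7
[-0.0014 -0.0119  0.1999  0.0063] rows>= 2 [ 0.524 -0.402  0.201]
```

```bash
sed -i 's/^SQ=.*/SQ=np.array([.5755,-.3315,-.336])/' h.py
python3 -m crank '[[-0.002,-0.011,0.1,0.008],[-0.002,-0.011,0.18,0.008],[-0.002,-0.011,0.21,0.008],[-0.002,-0.011,0.21,0.008],[-0.002,-0.011,0.21,0.008]]'
python3 -m crank '[[0,0,0,0],[0,0,0,0],[0,0,0,0],[0,0,0,0],[0,0,0,0]]' -0.9 25
python3 - <<'E'
from h import *
o=st()
P=np.array(o['position'])
b=lambda th:S(-25,-95-81*np.sin(th-.14),118+81*np.cos(th-.14))
plan([(P+b(t)-b(0),-19.3) for t in(.2,.4,.6,.8,1,1.2,1.4,1.6)])
E
```

```text
clock: 3.07
position: [0.5222, -0.3967, 0.2072]
ee_rot: [0.815, 0.58, 0.0, 0.0]
ft_force: [0.6, 0.4, 0.2]
grip_width: 0.501
grasp_force: 0.0
clock: 3.48
position: [0.5259, -0.3981, 0.2095]
ee_rot: [0.814, 0.581, 0.002, 0.005]
ft_force: [15.3, -7.9, -4.3]
grip_width: 0.256
grasp_force: 25.3
t 3.48 p [ 0.5259 -0.3981  0.2095] R [[0.325, 0.946, 0.01], [0.946, -0.325, -0.006], [-0.002, 0.011, -1.0]] F [15.3 -7.9 -4.3] g 0.2561002350506184 25.299587845802307
now [ 0.5259 -0.3981  0.2095] -19.0
[-0.0404 -0.0002 -0.0016  0.0052] rows>= 1 [ 0.521 -0.413  0.21 ]
[-0.0399  0.      0.0064 -0.    ] rows>= 1 [ 0.515 -0.428  0.208]
[-0.0378  0.      0.0142 -0.    ] rows>= 1 [ 0.51  -0.443  0.202]
[-0.0343  0.      0.0215 -0.    ] rows>= 1 [ 0.506 -0.456  0.193]
[-0.0293  0.      0.0279 -0.    ] rows>= 1 [ 0.502 -0.467  0.182]
[-0.0232  0.      0.0331 -0.    ] rows>= 1 [ 0.499 -0.475  0.169]
[-0.0161  0.      0.0371 -0.    ] rows>= 1 [ 0.497 -0.482  0.154]
[-0.0085  0.      0.0395 -0.    ] rows>= 1 [ 0.496 -0.485  0.138]
```

```bash
python3 -m crank '[[0,0,0,0],[0,0,0,0],[0,0,0,0],[0,0,0,0],[0,0,0,0]]' 0 25
python3 -m crank '[[0,0,0,0],[0,0,0,0]]'
python3 - <<'E'
from h import *
o=st()
plan([((.5247,-.402,.198),-19.2)])
E
```

```text
clock: 3.9
position: [0.5216, -0.3971, 0.2067]
ee_rot: [0.815, 0.58, 0.0, 0.0]
ft_force: [-0.5, -0.1, 0.2]
grip_width: 0.502
grasp_force: 0.0
clock: 4.07
position: [0.5216, -0.397, 0.2063]
ee_rot: [0.815, 0.58, 0.0, -0.0]
ft_force: [0.2, 0.1, -0.0]
grip_width: 0.498
grasp_force: 0.0
t 4.07 p [ 0.5216 -0.397   0.2063] R [[0.328, 0.945, -0.0], [0.945, -0.328, 0.0], [0.0, -0.0, -1.0]] F [ 0.2  0.1 -0. ] g 0.4980772174223693 0.0
now [ 0.5216 -0.397   0.2063] -19.2
[-0.0092  0.0114  0.0208  0.0007] rows>= 1 [ 0.525 -0.402  0.198]
```

```bash
python3 -m crank '[[-0.009,0.012,0.021,0],[-0.009,0.012,0.021,0],[-0.009,0.012,0.021,0]]'
python3 -m crank '[[0,0,0,0],[0,0,0,0],[0,0,0,0],[0,0,0,0],[0,0,0,0]]' -0.9 25
python3 -m crank '[[-0.04,0,-0.0016,0],[-0.08,0,0.005,0],[-0.118,0,0.019,0],[-0.152,0,0.04,0],[-0.182,0,0.068,0]]'
python3 -m crank '[[-0.023,0,0.033,0],[-0.039,0,0.07,0],[-0.047,0,0.11,0],[-0.047,0,0.11,0],[-0.047,0,0.11,0]]'
python3 -m crank '[[0,0,0,0],[0,0,0,0],[0,0,0,0],[0,0,-0.02,0],[0,0,-0.02,0]]' 0
```

```text
clock: 4.32
position: [0.5248, -0.4021, 0.1969]
ee_rot: [0.815, 0.58, -0.0, -0.001]
ft_force: [-0.1, -0.0, -0.0]
grip_width: 0.496
grasp_force: 0.0
clock: 4.73
position: [0.5251, -0.4021, 0.1979]
ee_rot: [0.815, 0.58, 0.0, 0.0]
ft_force: [1.6, -2.1, -0.7]
grip_width: 0.26
grasp_force: 24.5
clock: 5.15
position: [0.5001, -0.4718, 0.1711]
ee_rot: [0.815, 0.579, -0.0, -0.0]
ft_force: [-2.4, 2.2, 0.1]
grip_width: 0.26
grasp_force: 25.5
clock: 5.57
position: [0.4935, -0.4899, 0.1251]
ee_rot: [0.815, 0.579, -0.001, 0.0]
ft_force: [-4.6, -5.4, 0.5]
grip_width: 0.254
grasp_force: 26.1
clock: 5.98
position: [0.4957, -0.4886, 0.1361]
ee_rot: [0.815, 0.58, 0.0, 0.001]
ft_force: [-0.3, 0.2, 0.1]
grip_width: 0.502
grasp_force: 0.0
```

Run:
```python
from h import *
c=cam('top1.png'); print('bar meas',onz(c,(415,205.8),.137),'model',S(-47.4,0,137))
plan([((.4957,-.4886,.28),None),(S(-90,-30,230),-19.3),(S(-47.4,0,230),-19.3)])
```

```text
bar meas [ 0.5292995  -0.30931249  0.137     ] model [ 0.53075056 -0.31587158  0.137     ]
now [ 0.4957 -0.4886  0.1361] -19.1
[-1.000e-04  0.000e+00 -3.596e-01 -0.000e+00] rows>= 4 [ 0.496 -0.489  0.28 ]
[ 0.362  -0.1653  0.125   0.0032] rows>= 5 [ 0.481 -0.33   0.23 ]
[ 0.0751  0.1064 -0.     -0.    ] rows>= 2 [ 0.531 -0.316  0.23 ]
```

```bash
python3 -m crank '[[0,0,-0.1,0],[0,0,-0.2,0],[0,0,-0.3,0],[0,0,-0.36,0],[0,0,-0.36,0]]' >/dev/null
python3 -m crank '[[0.1,-0.04,0.03,0],[0.2,-0.08,0.06,0],[0.3,-0.12,0.1,0],[0.36,-0.16,0.12,0],[0.36,-0.16,0.12,0]]'>/dev/null
python3 -m crank '[[0.075,0.105,0,0],[0.075,0.105,0,0],[0.075,0.105,0,0],[0.075,0.105,0,0],[0.075,0.105,0,0]]'>/dev/null
python3 -m crank '[[0,0,0,0],[0,0,0,0],[0,0,0,0]]' -0.1
python3 - <<'E'
from h import *
c=shot('wrist','w2.png'); plan([]); print(proj(c,S(-47.4,0,137)),proj(c,S(-47.4,34,137)),proj(c,S(-47.4,-34,137)))
E
```

```text
clock: 7.48
position: [0.5307, -0.3174, 0.2309]
ee_rot: [0.815, 0.579, 0.0, -0.0]
ft_force: [-0.3, 0.0, -0.4]
grip_width: 0.45
grasp_force: 0.0
now [ 0.5309 -0.3173  0.2308] -19.2
[[318.99806644 209.14366722]] [[318.98593463 157.87133013]] [[319.00925163 256.41532068]]
```

View pics/w2.png

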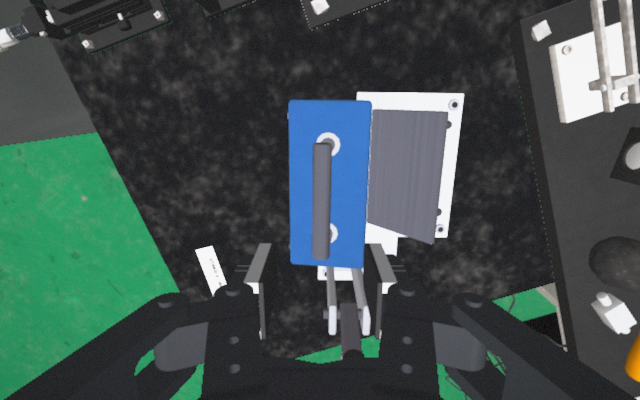

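Run:
```python
from h import *
b=lambda t:S(-30*np.cos(t)+136*np.sin(t),6,6+136*np.cos(t)+30*np.sin(t))
P=S(-46,6,139)
plan([(S(-46,6,160),-19.3),(P,-19.3)])
plan([(P,-19.3)]+[(P+b(t)-b(-.13),-19.3) for t in np.arange(-.044,.74,.086)])
```

```text
now [ 0.5309 -0.3173  0.2308] -19.2
[0.0182 0.002  0.177  0.0017] rows>= 2 [ 0.534 -0.311  0.16 ]
[ 0.      0.      0.0525 -0.    ] rows>= 1 [ 0.534 -0.311  0.139]
now [ 0.5309 -0.3173  0.2308] -19.2
[0.0182 0.002  0.2295 0.0017] rows>= 3 [ 0.534 -0.311  0.139]
[ 0.      0.0286 -0.009  -0.    ] rows>= 1 [ 0.545 -0.314  0.143]
[ 0.      0.0292 -0.0065 -0.    ] rows>= 1 [ 0.556 -0.318  0.145]
[ 0.      0.0297 -0.0039 -0.    ] rows>= 1 [ 0.567 -0.322  0.147]
[ 0.      0.0299 -0.0014 -0.    ] rows>= 1 [ 0.578 -0.326  0.147]
[ 0.      0.0299  0.0012 -0.    ] rows>= 1 [ 0.59  -0.33   0.147]
[ 0.      0.0297  0.0038 -0.    ] rows>= 1 [ 0.601 -0.334  0.145]
[ 0.      0.0293  0.0063 -0.    ] rows>= 1 [ 0.612 -0.338  0.143]
[ 0.      0.0286  0.0088 -0.    ] rows>= 1 [ 0.623 -0.342  0.139]
[ 0.      0.0278  0.0112 -0.    ] rows>= 1 [ 0.633 -0.345  0.135]
[ 0.      0.0267  0.0136 -0.    ] rows>= 1 [ 0.643 -0.349  0.129]
```

```bash
python3 -m crank '[[0.018,0.002,0.08,0],[0.018,0.002,0.16,0],[0.018,0.002,0.2,0],[0.018,0.002,0.23,0],[0.018,0.002,0.23,0]]'
python3 -m crank '[[0,0,0,0],[0,0,0,0],[0,0,0,0],[0,0,0,0],[0,0,0,0]]' -0.95 30
python3 -m crank '[[0,0.0143,-0.0045,0],[0,0.0286,-0.009,0],[0,0.043,-0.0125,0],[0,0.0578,-0.0155,0],[0,0.0578,-0.0155,0]]'
python3 -c "
from h import *
plan([])"
```

```text
clock: 7.95
position: [0.5334, -0.3099, 0.1366]
ee_rot: [0.815, 0.58, -0.001, -0.001]
ft_force: [-0.0, -0.0, 0.2]
grip_width: 0.447
grasp_force: 0.0
clock: 8.37
position: [0.5347, -0.311, 0.1401]
ee_rot: [0.815, 0.579, 0.001, 0.001]
ft_force: [-2.6, 1.1, 6.9]
grip_width: 0.126
grasp_force: 29.6
clock: 8.78
position: [0.5574, -0.3183, 0.1452]
ee_rot: [0.815, 0.58, -0.0, 0.0]
ft_force: [-3.2, 2.0, 3.5]
grip_width: 0.127
grasp_force: 29.9
now [ 0.5574 -0.3183  0.1452] -19.1
```

```bash
python3 -m crank '[[0,0.015,-0.002,0],[0,0.03,-0.004,0],[0,0.045,-0.005,0],[0,0.06,-0.0053,0],[0,0.075,-0.005,0]]'
python3 -m crank '[[0,0.015,0.0008,0],[0,0.03,0.0025,0],[0,0.0445,0.005,0],[0,0.059,0.008,0],[0,0.0733,0.0118,0]]'
python3 -m crank '[[0,0.0145,0.0043,0],[0,0.0285,0.0093,0],[0,0.042,0.015,0],[0,0.0555,0.0215,0],[0,0.069,0.0286,0]]'
python3 -m crank '[[0,0.0,0,0],[0,0.004,0.002,0],[0,0.008,0.0045,0],[0,0.008,0.0045,0],[0,0.008,0.0045,0]]'
python3 -c "
from h import *
b=lambda t:S(-30*np.cos(t)+136*np.sin(t),6,6+136*np.cos(t)+30*np.sin(t))
print(S(-46,6,139)+b(.73)-b(-.13));plan([(S(-46,6,139)+b(.73)-b(-.13),-19.2)])"
```

```text
clock: 9.2
position: [0.5851, -0.3282, 0.1468]
ee_rot: [0.815, 0.58, -0.0, 0.0]
ft_force: [-1.8, -0.3, 2.6]
grip_width: 0.127
grasp_force: 30.6
clock: 9.62
position: [0.6128, -0.3378, 0.1419]
ee_rot: [0.815, 0.58, -0.0, 0.0]
ft_force: [-2.3, -1.6, 0.5]
grip_width: 0.124
grasp_force: 30.9
clock: 10.03
position: [0.6389, -0.3468, 0.1305]
ee_rot: [0.815, 0.58, 0.0, 0.0]
ft_force: [-0.4, -2.7, 2.1]
grip_width: 0.122
grasp_force: 31.8
clock: 10.45
position: [0.6414, -0.3475, 0.129]
ee_rot: [0.815, 0.58, 0.0, -0.0]
ft_force: [-0.8, -0.7, 0.5]
grip_width: 0.126
grasp_force: 31.7
[ 0.64329597 -0.34882186  0.12938641]
now [ 0.6414 -0.3475  0.129 ] -19.1
[-0.0016  0.0056 -0.0011  0.0009] rows>= 1 [ 0.643 -0.349  0.129]
```

```bash
python3 -m crank '[[0,0.004,0.002,0],[0,0.008,0.004,0],[0,0.01,0.006,0],[0,0.01,0.006,0],[0,0.01,0.006,0]]'
python3 -m crank '[[0,0,0,0],[0,0,-0.005,0],[0,0,-0.01,0],[0,0,-0.015,0],[0,0,-0.02,0]]' -0.4
python3 -m crank '[[0,0,-0.08,0],[0,0,-0.17,0],[0,0,-0.26,0],[0,0,-0.34,0],[0,0,-0.34,0]]'
python3 -c "
from h import *
c=shot('wrist','w3.png');b=S(68.3,6,127.4);print(proj(c,b)); shot('side','s3.png');plan([])
t=shot('top','t3.png');z=lambda im,x,y,w,h,k:cv2.resize(im[y:y+h,x:x+w],None,fx=k,fy=k,interpolation=cv2.INTER_CUBIC)
t=cv2.imread('pics/t3.png');s=cv2.imread('pics/s3.png')
w=cv2.imread('pics/w3.png')
A=np.hstack([z(s,265,125,80,60,5),z(t,230,190,80,60,5)]);B=np.hstack([cv2.resize(w,(400,250)),z(s,280,250,80,50,5)])
cv2.imwrite('pics/z3.png',np.vstack([A,B]))"
```

```text
clock: 10.87
position: [0.6453, -0.3489, 0.1267]
ee_rot: [0.815, 0.58, 0.0, 0.0]
ft_force: [-2.1, -0.4, 3.1]
grip_width: 0.13
grasp_force: 31.9
clock: 11.28
position: [0.6453, -0.3488, 0.1348]
ee_rot: [0.815, 0.58, 0.0, 0.0]
ft_force: [0.1, -0.2, -0.6]
grip_width: 0.301
grasp_force: 0.0
clock: 11.7
position: [0.6462, -0.3505, 0.2785]
ee_rot: [0.815, 0.58, 0.002, 0.004]
ft_force: [-0.4, -0.6, 0.6]
grip_width: 0.299
grasp_force: 0.0
[[312.34862124 188.56510604]]
now [ 0.6454 -0.3494  0.2722] -19.2
```

View pics/z3.png

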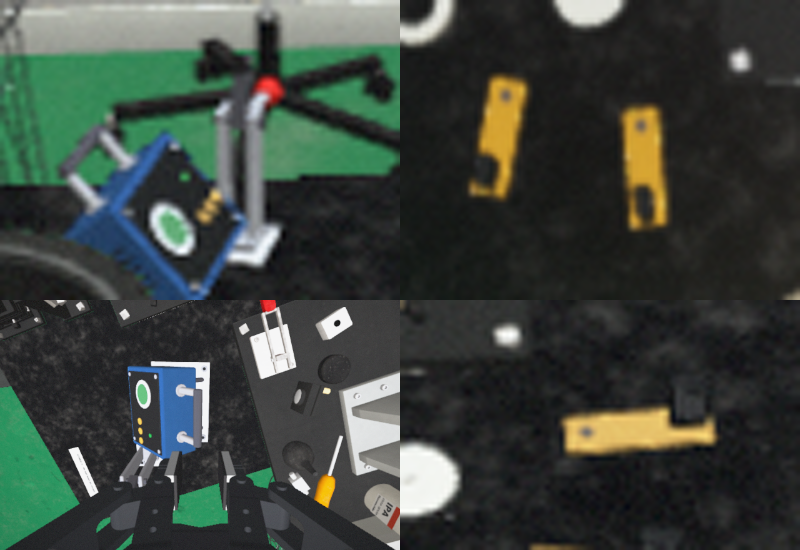

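The side view shows the box leaning on the backrest and the clamp fully open. Both blades are where they were, so I'm going to the nearer one.

Run:
```python
from h import *
plan([((.48,-.31,.32),-10),((.38,-.18,.32),15),((.37,-.02,.32),45),((.38,.1,.32),75),((.45,.165,.18),93.4)])
```

```text
now [ 0.6451 -0.3489  0.2704] -19.2
[-0.0436 -0.4219 -0.1239 -0.1526] rows>= 5 [ 0.48 -0.31  0.32]
[ 0.2767 -0.3026 -0.     -0.4167] rows>= 4 [ 0.38 -0.18  0.32]
[ 0.3928  0.0794 -0.     -0.5   ] rows>= 5 [ 0.37 -0.02  0.32]
[ 0.1945  0.2298 -0.     -0.5   ] rows>= 5 [0.38 0.1  0.32]
[-0.127   0.2023  0.35   -0.3067] rows>= 5 [0.45  0.165 0.18 ]
```

```bash
python3 -m crank '[[-0.04,-0.42,-0.124,-0.15],[-0.04,-0.42,-0.124,-0.15],[-0.04,-0.42,-0.124,-0.15],[-0.04,-0.42,-0.124,-0.15],[-0.04,-0.42,-0.124,-0.15]]' 0 >/dev/null
python3 -m crank '[[0.277,-0.303,0,-0.42],[0.277,-0.303,0,-0.42],[0.277,-0.303,0,-0.42],[0.277,-0.303,0,-0.42],[0.277,-0.303,0,-0.42]]' >/dev/null
python3 -m crank '[[0.39,0.08,0,-0.5],[0.39,0.08,0,-0.5],[0.39,0.08,0,-0.5],[0.39,0.08,0,-0.5],[0.39,0.08,0,-0.5]]' 
python3 -m crank '[[0.195,0.23,0,-0.5],[0.195,0.23,0,-0.5],[0.195,0.23,0,-0.5],[0.195,0.23,0,-0.5],[0.195,0.23,0,-0.5]]'
python3 -m crank '[[-0.127,0.2,0.35,-0.3],[-0.127,0.2,0.35,-0.3],[-0.127,0.2,0.35,-0.3],[-0.127,0.2,0.35,-0.3],[-0.127,0.2,0.35,-0.3]]'
python3 -m crank '[[0,0,0,0],[0,0,0,0],[0,0,0,0]]'
python3 -c "
from h import *
c=shot('wrist','w4.png');plan([]);print(proj(c,[.4729,.1653,.042]),proj(c,[.4995,.2787,.042])); print(readout.get_obs()['joint_pos'])"
```

```text
clock: 13.1
position: [0.3704, -0.0133, 0.3188]
ee_rot: [0.374, 0.927, -0.001, -0.001]
ft_force: [1.1, 0.5, 0.1]
grip_width: 0.499
grasp_force: 0.0
clock: 13.52
position: [0.3808, 0.1024, 0.3188]
ee_rot: [0.125, 0.992, -0.002, -0.001]
ft_force: [-0.2, -1.6, -0.8]
grip_width: 0.501
grasp_force: 0.0
clock: 13.93
position: [0.4498, 0.1648, 0.1725]
ee_rot: [-0.026, 1.0, -0.005, -0.004]
ft_force: [-2.1, 0.1, -1.0]
grip_width: 0.495
grasp_force: 0.0
clock: 14.18
position: [0.4517, 0.1641, 0.1818]
ee_rot: [-0.025, 1.0, 0.001, 0.001]
ft_force: [1.0, 0.1, 0.7]
grip_width: 0.503
grasp_force: 0.0
now [0.4518 0.1644 0.182 ] 92.9
[[318.4452541  216.38482439]] [[453.43319389 253.14072918]]
[-1.09155349  0.04918039  0.67547386  1.95045768 -0.03594077  1.14980206
  1.21975298]
```

View pics/w4.png

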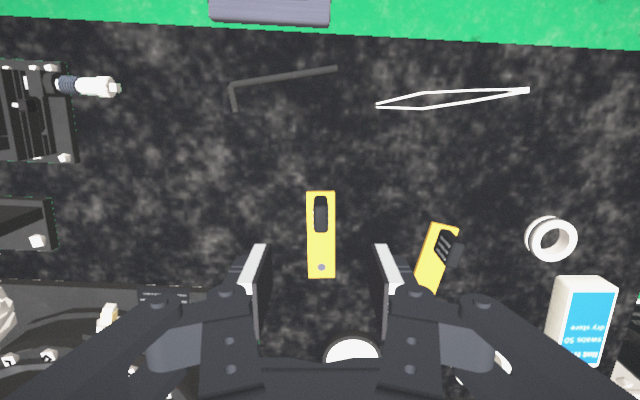

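The blade fills (306–335, 191–278), with the fin top at about (321,213). It lies nearly along the image columns.

```bash
cat >> h.py <<'E'
from scipy.optimize import least_squares
def shim(c,pix,x0):
    "pix: tip-left, tip-right, butt-left, butt-right seen along shim x (y=+13,-13)"
    m=np.array([(.072,.013),(.072,-.013),(-.014,.013),(-.014,-.013)])
    def f(q):
        a,b=np.cos(q[2]),np.sin(q[2]); P=[(q[0]+a*x-b*y,q[1]+b*x+a*y,.006) for x,y in m]
        return (proj(c,P)-np.array(pix)).ravel()
    r=least_squares(f,x0); print('shim',np.round(r.x,4),np.round(r.fun,1)); return r.x
E
python3 - <<'E'
from h import *
q=shim(cam('w4.png'),[(335.5,278),(308,278),(335,191),(306.5,191)],[.4729,.1653,.0586])
a=90+np.degrees(q[2]); print(a,proj(cam('w4.png'),[q[0],q[1],.042]))
plan([((q[0],q[1],.10),a),((q[0],q[1],.027),a)])
E
```

```text
shim [0.4754 0.1676 0.0612] [-0.3 -0.4  0.2 -0.1  0.3  0.1 -0.3  0.4]
93.50422942163019 [[321.18468139 219.44324678]]
now [0.4518 0.1644 0.182 ] 92.9
[-0.0593  0.0051  0.205  -0.0097] rows>= 3 [0.475 0.168 0.1  ]
[ 0.      0.      0.1825 -0.    ] rows>= 2 [0.475 0.168 0.027]
```

```bash
python3 -m crank '[[-0.058,0.005,0.1,-0.01],[-0.058,0.005,0.2,-0.01],[-0.058,0.005,0.3,-0.01],[-0.058,0.005,0.385,-0.01],[-0.058,0.005,0.385,-0.01]]'
python3 -m crank '[[0,0,0,0],[0,0,0,0],[0,0,0,0],[0,0,0,0],[0,0,0,0]]' -1 60
python3 -m crank '[[0,0,-0.02,0],[0,0,-0.05,0],[0,0,-0.05,0],[0,0,-0.05,0]]'
python3 -c "
from h import *
st();c=shot('wrist','w5.png')"
```

```text
clock: 14.65
position: [0.4711, 0.1668, 0.0222]
ee_rot: [-0.032, 0.999, -0.001, -0.003]
ft_force: [-2.2, -0.9, -0.0]
grip_width: 0.502
grasp_force: 0.0
clock: 15.07
position: [0.4764, 0.1691, 0.0294]
ee_rot: [-0.032, 0.999, 0.002, 0.002]
ft_force: [-1.4, -1.3, 7.7]
grip_width: 0.13
grasp_force: 59.4
clock: 15.4
position: [0.4752, 0.1689, 0.0478]
ee_rot: [-0.032, 0.999, 0.001, 0.001]
ft_force: [-0.5, 0.1, -1.3]
grip_width: 0.132
grasp_force: 58.5
t 15.4 p [0.4752 0.1689 0.0478] R [[-0.998, -0.064, 0.002], [-0.064, 0.998, 0.002], [-0.002, 0.002, -1.0]] F [-0.5  0.1 -1.3] g 0.1322161172608894 58.54522168636322
```

View pics/w5.png

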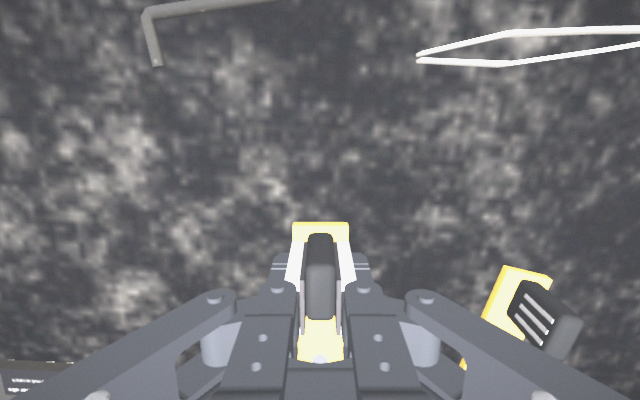

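The blade hangs level in the grip. Its butt corners are at (292,222) and (348,222), and I'll get the in-hand offset from them.

Run:
```python
from h import *
c=cam('w5.png'); o=readout.get_obs(); M=R.from_quat(o['ee_rot']).as_matrix()
for uv in((292,222),(348,222),(297,361),(343,361)):
    print(np.round(1e3*M.T@(onz(c,uv,.0244)-o['position']),1))
# place: shim at stand y=-28; fin(stand x=-86 final); approach x=-170
a=np.degrees(SQ[2])+90
plan([((.40,.12,.20),85),((.37,-.03,.25),75),((.38,-.18,.25),a),(S(-180,-24,80),a)])
```

```text
[ 15.5 -11.4  22.6]
[15.4 13.9 22.6]
[-60.  -10.6  22.7]
[-60.   13.   22.7]
now [0.4747 0.1687 0.047 ] 93.7
[ 0.1943 -0.1094 -0.3824  0.1444] rows>= 5 [0.4  0.12 0.2 ]
[ 0.042  -0.3801 -0.125   0.1667] rows>= 4 [ 0.37 -0.03  0.25]
[-0.1212 -0.3558 -0.      0.0709] rows>= 4 [ 0.38 -0.18  0.25]
[-0.1363 -0.2564  0.425  -0.    ] rows>= 5 [ 0.398 -0.295  0.08 ]
```

```bash
python3 -m crank '[[0.04,-0.02,-0.1,0.15],[0.08,-0.04,-0.2,0.15],[0.12,-0.07,-0.3,0.15],[0.194,-0.11,-0.38,0.15],[0.194,-0.11,-0.38,0.15]]' >/dev/null
python3 -m crank '[[0.04,-0.38,-0.125,0.16],[0.04,-0.38,-0.125,0.16],[0.04,-0.38,-0.125,0.16],[0.04,-0.38,-0.125,0.16],[0.04,-0.38,-0.125,0.16]]' >/dev/null
python3 -m crank '[[-0.12,-0.36,0,0.07],[-0.12,-0.36,0,0.07],[-0.12,-0.36,0,0.07],[-0.12,-0.36,0,0.07],[-0.12,-0.36,0,0.07]]' 
python3 -m crank '[[-0.13,-0.26,0.4,0],[-0.13,-0.26,0.4,0],[-0.13,-0.26,0.4,0],[-0.13,-0.26,0.4,0],[-0.13,-0.26,0.4,0]]'
python3 -m crank '[[0,0,0,0],[0,0,0,0],[0,0,0,0]]'
python3 -c "
from h import *
a=np.degrees(SQ[2])+90
plan([(S(-180,-23,31.5),a),(S(-84.5,-23,31.5),a)])"
```

```text
clock: 16.7
position: [0.3783, -0.1875, 0.2481]
ee_rot: [0.17, 0.985, 0.0, 0.0]
ft_force: [0.3, -0.1, -1.1]
grip_width: 0.13
grasp_force: 58.9
clock: 17.12
position: [0.3544, -0.2599, 0.1297]
ee_rot: [0.165, 0.986, -0.007, 0.012]
ft_force: [-0.5, -0.2, -1.1]
grip_width: 0.129
grasp_force: 60.0
clock: 17.37
position: [0.3557, -0.261, 0.1319]
ee_rot: [0.167, 0.986, -0.006, 0.013]
ft_force: [-0.9, 0.7, -1.3]
grip_width: 0.127
grasp_force: 59.9
now [ 0.3557 -0.261   0.1319] 70.8
[-0.1268 -0.0429  0.2511  0.001 ] rows>= 3 [ 0.398 -0.294  0.032]
[-0.2388  0.     -0.     -0.    ] rows>= 3 [ 0.488 -0.325  0.032]
```

```bash
python3 -c "
from h import *
print(np.round(readout.get_obs()['joint_pos'],3))"
```

```text
[-0.998 -0.499  1.338  2.132  0.541  1.163  1.325]
```

Run:
```python
from h import *
c=imaging.camera('wrist'); Rm=cv2.Rodrigues(np.array(c['rvec']))[0]; p=-Rm.T@np.array(c['tvec']).ravel()
o=readout.get_obs(); M=R.from_quat(o['ee_rot']).as_matrix(); print('cam in tool',M.T@(p-o['position']), 'axis',M.T@Rm[2])
```

```text
cam in tool [ 0.06952778  0.00110255 -0.12447174] axis [-2.73798239e-01  3.03264354e-04  9.61787104e-01]
```

```bash
python3 -m crank '[[0,0,-0.1,0.1],[0,0,-0.2,0.2],[0,0,-0.25,0.35],[0,0,-0.25,0.47],[0,0,-0.25,0.59]]'
python3 -m crank '[[0,0,0,0.12],[0,0,0,0.24],[0,0,0,0.36],[0,0,0,0.48],[0,0,0,0.59]]'
python3 -m crank '[[0,0,0,0.12],[0,0,0,0.24],[0,0,0,0.36],[0,0,0,0.48],[0,0,0,0.59]]'
python3 -m crank '[[0,0,0,0.12],[0,0,0,0.24],[0,0,0,0.36],[0,0,0,0.48],[0,0,0,0.59]]'
python3 -m crank '[[0,0,0,0.12],[0,0,0,0.24],[0,0,0,0.36],[0,0,0,0.48],[0,0,0,0.59]]'
python3 -c "
from h import *
a=np.degrees(SQ[2])-90;print(np.round(readout.get_obs()['joint_pos'],3))
plan([(S(-180,-23,100),a),(S(-180,-23,31.5),a),(S(-84.5,-23,31.5),a)])"
```

```text
clock: 17.83
position: [0.3542, -0.2595, 0.2331]
ee_rot: [0.446, 0.895, -0.002, 0.015]
ft_force: [0.4, 0.4, -2.0]
grip_width: 0.125
grasp_force: 59.9
clock: 18.25
position: [0.3535, -0.2591, 0.2318]
ee_rot: [0.697, 0.717, 0.002, 0.014]
ft_force: [0.0, -0.2, -1.4]
grip_width: 0.133
grasp_force: 59.9
clock: 18.67
position: [0.3536, -0.2591, 0.2318]
ee_rot: [0.882, 0.471, 0.006, 0.013]
ft_force: [-0.8, -1.1, -0.9]
grip_width: 0.127
grasp_force: 59.9
clock: 19.08
position: [0.3536, -0.2591, 0.2318]
ee_rot: [0.983, 0.181, 0.01, 0.01]
ft_force: [0.2, 0.2, -1.1]
grip_width: 0.133
grasp_force: 59.9
clock: 19.5
position: [0.3536, -0.2591, 0.2318]
ee_rot: [0.992, -0.127, 0.013, 0.007]
ft_force: [-0.2, -0.2, -1.1]
grip_width: 0.128
grasp_force: 59.9
[-0.259 -0.183  0.72   1.998  0.132  1.256 -1.41 ]
now [ 0.3536 -0.2591  0.2318] -104.6
[0.1292 0.0563 0.3295 0.0781] rows>= 4 [ 0.398 -0.294  0.1  ]
[ 0.      0.      0.1713 -0.    ] rows>= 2 [ 0.398 -0.294  0.032]
[ 0.2388 -0.     -0.     -0.    ] rows>= 3 [ 0.488 -0.325  0.032]
```

```bash
python3 -m crank '[[0.03,0.015,0.08,0.078],[0.06,0.03,0.16,0.078],[0.1,0.045,0.24,0.078],[0.13,0.056,0.33,0.078],[0.13,0.056,0.33,0.078]]'
python3 -m crank '[[0,0,0,0],[0,0,0,0],[0,0,0,0]]'
python3 -c "
from h import *
o=readout.get_obs();M=R.from_quat(o['ee_rot']).as_matrix();print(np.round(M,4));print(np.round(o['joint_pos'],3))
a=np.degrees(SQ[2])-90
plan([(S(-180,-23,31.5),a),(S(-84.5,-23,31.5),a)])"
```

```text
clock: 19.92
position: [0.3995, -0.2948, 0.0934]
ee_rot: [0.987, -0.163, 0.006, 0.008]
ft_force: [-1.8, 1.3, -2.0]
grip_width: 0.133
grasp_force: 59.9
clock: 20.17
position: [0.4019, -0.2962, 0.1033]
ee_rot: [0.986, -0.164, 0.015, 0.006]
ft_force: [0.0, 0.4, -0.9]
grip_width: 0.128
grasp_force: 59.9
[[ 0.9456 -0.3242  0.027 ]
 [-0.3239 -0.9459 -0.0167]
 [ 0.0309  0.007  -0.9995]]
[-0.199  0.219  0.825  2.015 -0.199  0.954 -1.177]
now [ 0.4019 -0.2962  0.1033] -108.9
[-0.0111 -0.0024  0.1794  0.0055] rows>= 2 [ 0.398 -0.294  0.032]
[ 0.2388 -0.     -0.     -0.    ] rows>= 3 [ 0.488 -0.325  0.032]
```

Run:
```python
from h import *
to(S(-180,-23,31)); 
o=readout.get_obs();M=R.from_quat(o['ee_rot']).as_matrix();print(np.round(M.T@(S(-95,0,0)-S(-180,0,0))/.4,4))
```

```text
shift [-0.0167 -0.0037  0.1802]
[0.2124 0.0012 0.0066]
```

```bash
python3 -m crank '[[-0.016,-0.004,0.06,0.005],[-0.016,-0.004,0.12,0.005],[-0.016,-0.004,0.16,0.005],[-0.016,-0.004,0.178,0.005],[-0.016,-0.004,0.178,0.005]]'
python3 -m crank '[[0,0,0,0],[0,0,0,0],[0,0,0,0]]'
python3 -m crank '[[0.04,0,0.001,0],[0.085,0,0.003,0],[0.13,0,0.004,0],[0.17,0.001,0.0055,0],[0.2,0.001,0.0065,0]]'
python3 -m crank '[[0.01,0,0,0],[0.01,0,0,0],[0.01,0,0,0]]'
python3 -c "
from h import *
to(S(-84.5,-23,31));st();shot('wrist','w6.png')"
```

```text
clock: 20.58
position: [0.3977, -0.2933, 0.0307]
ee_rot: [0.986, -0.167, 0.014, 0.006]
ft_force: [-0.9, 1.0, -0.9]
grip_width: 0.134
grasp_force: 60.2
clock: 20.83
position: [0.3976, -0.2939, 0.0309]
ee_rot: [0.986, -0.167, 0.014, 0.006]
ft_force: [-0.0, -0.3, -0.0]
grip_width: 0.131
grasp_force: 60.2
clock: 21.25
position: [0.4739, -0.3207, 0.0301]
ee_rot: [0.986, -0.167, 0.013, 0.006]
ft_force: [-1.7, 0.0, 1.4]
grip_width: 0.131
grasp_force: 60.4
clock: 21.5
position: [0.4763, -0.322, 0.03]
ee_rot: [0.986, -0.167, 0.013, 0.007]
ft_force: [1.4, -1.9, 3.5]
grip_width: 0.129
grasp_force: 60.7
shift [ 0.0307 -0.0018 -0.0016]
t 21.5 p [ 0.4763 -0.322   0.03  ] R [[0.944, -0.329, 0.024], [-0.329, -0.944, -0.017], [0.028, 0.008, -1.0]] F [ 1.4 -1.9  3.5] g 0.12851925931124786 60.70079326629639
```

View pics/w6.png

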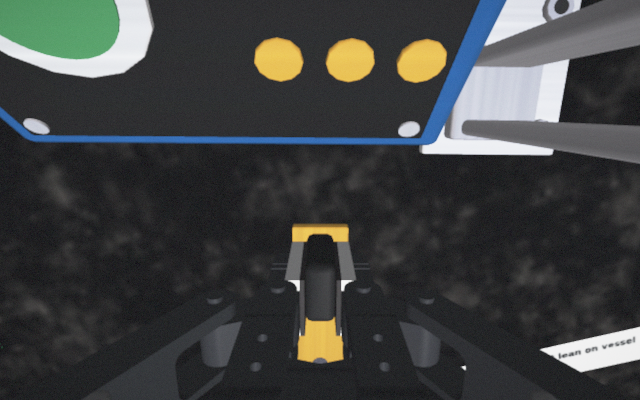

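This shows I misjudged the turn. The butt, at (292–348, 225), faces the stand. I'll put the blade down a little way back and regrip it the other way round, so I'm backing off and turning now.

```bash
python3 -m crank '[[-0.05,0,-0.02,0],[-0.1,0,-0.06,0],[-0.16,0,-0.1,0],[-0.2,0,-0.15,0],[-0.2,0,-0.15,0]]' >/dev/null
python3 -m crank '[[0,0,0,-0.12],[0,0,0,-0.24],[0,0,0,-0.36],[0,0,0,-0.48],[0,0,0,-0.59]]' >/dev/null
python3 -m crank '[[0,0,0,-0.12],[0,0,0,-0.24],[0,0,0,-0.36],[0,0,0,-0.48],[0,0,0,-0.59]]' >/dev/null
python3 -m crank '[[0,0,0,-0.12],[0,0,0,-0.24],[0,0,0,-0.36],[0,0,0,-0.48],[0,0,0,-0.59]]' >/dev/null
python3 -m crank '[[0,0,0,-0.12],[0,0,0,-0.24],[0,0,0,-0.36],[0,0,0,-0.48],[0,0,0,-0.59]]'
python3 -m crank '[[0,0,0,0],[0,0,0,0]]' >/dev/null
python3 -c "
from h import *
o=st();print(np.round(o['joint_pos'],3));plan([]); to(np.array(o['position'])*[1,1,0]+[0,0,.0294])"
```

```text
clock: 23.63
position: [0.3985, -0.2939, 0.0866]
ee_rot: [0.479, 0.878, -0.002, 0.013]
ft_force: [-0.9, -0.7, -1.6]
grip_width: 0.131
grasp_force: 60.2
t 23.8 p [ 0.3987 -0.2942  0.0868] R [[-0.532, 0.847, 0.022], [0.846, 0.532, -0.016], [-0.025, 0.01, -1.0]] F [ 0.4  0.4 -1. ] g 0.12689367575010138 60.158278942108154
[ 0.121  0.199  0.462  2.021 -0.11   0.917  1.2  ]
now [ 0.3987 -0.2942  0.0868] 32.2
shift [ 0.0036 -0.0015  0.1434]
```

The joints are well inside their ranges now, so I can simply keep turning to 70.7° with the tip forward.

```bash
python3 -m crank '[[0,0,0,-0.12],[0,0,0,-0.24],[0,0,0,-0.36],[0,0,0,-0.48],[0,0,0,-0.59]]' >/dev/null
python3 -m crank '[[0,0,0,-0.05],[0,0,0,-0.05],[0,0,0,-0.05]]'
python3 -c "
from h import *
o=st();print(np.round(o['joint_pos'],3));plan([]); to(S(-180,-23,31))
M=R.from_quat(o['ee_rot']).as_matrix();print(np.round(M.T@(S(-95,0,0)-S(-180,0,0))/.4,4),np.degrees(SQ[2])+90)"
```

```text
clock: 24.47
position: [0.399, -0.2943, 0.087]
ee_rot: [0.169, 0.985, -0.006, 0.013]
ft_force: [0.1, 0.2, -1.6]
grip_width: 0.124
grasp_force: 60.2
t 24.47 p [ 0.399  -0.2943  0.087 ] R [[-0.942, 0.334, 0.023], [0.334, 0.943, -0.016], [-0.027, -0.008, -1.0]] F [ 0.1  0.2 -1.6] g 0.12373298534755285 60.16132950782776
[ 0.193  0.195  0.382  2.017 -0.089  0.917  1.85 ]
now [ 0.399  -0.2943  0.087 ] 70.5
shift [0.0066 0.0012 0.1399]
[-0.2124  0.001   0.0057] 70.74861808360434
```

```bash
python3 -m crank '[[0.007,0.001,0.04,-0.004],[0.007,0.001,0.08,-0.004],[0.007,0.001,0.12,-0.004],[0.007,0.001,0.139,-0.004],[0.007,0.001,0.139,-0.004]]'
python3 -m crank '[[-0.04,0,0.001,0],[-0.085,0,0.002,0],[-0.13,0,0.003,0],[-0.17,0.001,0.0045,0],[-0.205,0.001,0.0055,0]]'
python3 -m crank '[[0,0,0,0],[0,0,0,0],[0,0,0,0]]'
python3 -c "
from h import *
plan([]); to(S(-84.5,-23,30));st()"
```

```text
clock: 24.88
position: [0.3975, -0.2937, 0.0304]
ee_rot: [0.166, 0.986, -0.006, 0.012]
ft_force: [-0.2, -0.1, -0.7]
grip_width: 0.129
grasp_force: 60.6
clock: 25.3
position: [0.477, -0.3206, 0.032]
ee_rot: [0.166, 0.986, -0.006, 0.013]
ft_force: [0.1, -0.2, -1.9]
grip_width: 0.131
grasp_force: 60.6
clock: 25.55
position: [0.4749, -0.3202, 0.0315]
ee_rot: [0.166, 0.986, -0.006, 0.012]
ft_force: [0.3, 0.1, -0.7]
grip_width: 0.128
grasp_force: 60.5
now [ 0.4749 -0.3202  0.0315] 70.9
shift [-0.0353 -0.0013  0.0048]
t 25.55 p [ 0.4749 -0.3202  0.0315] R [[-0.945, 0.327, 0.022], [0.326, 0.945, -0.016], [-0.026, -0.008, -1.0]] F [ 0.3  0.1 -0.7] g 0.1283805605967352 60.53290128707886
```

```bash
python3 -m crank '[[-0.01,-0.001,0.003,0],[-0.02,-0.001,0.006,0],[-0.025,-0.001,0.008,0],[-0.028,-0.001,0.008,0],[-0.028,-0.001,0.008,0]]'
python3 -m crank '[[-0.003,0,0,0],[-0.006,0,0,0],[-0.009,0,0,0],[-0.009,0,0,0]]'
python3 -c "
from h import *
o=st();to(S(-84.5,-23,30))"
```

```text
clock: 25.97
position: [0.4862, -0.3248, 0.0295]
ee_rot: [0.165, 0.986, -0.006, 0.013]
ft_force: [-4.3, 1.7, 9.3]
grip_width: 0.127
grasp_force: 62.3
clock: 26.3
position: [0.4877, -0.3254, 0.0293]
ee_rot: [0.166, 0.986, -0.006, 0.011]
ft_force: [-12.9, 6.3, 18.4]
grip_width: 0.132
grasp_force: 63.7
t 26.3 p [ 0.4877 -0.3254  0.0293] R [[-0.945, 0.327, 0.019], [0.326, 0.945, -0.014], [-0.023, -0.007, -1.0]] F [-12.9   6.3  18.4] g 0.13157020049530904 63.66661190986633
shift [-0.0011  0.0004 -0.0016]
```

```bash
python3 -m crank '[[0,0,0,0],[0,0,0,0],[0,0,0,0],[0,0,0,0]]' -0.1 
python3 -m crank '[[0,0,-0.1,0],[0,0,-0.2,0],[0,0,-0.2,0]]' >/dev/null
python3 -m crank '[[0.1,0,-0.06,0],[0.2,0,-0.12,0],[0.2,0,-0.12,0],[0.2,0,-0.12,0],[0.2,0,-0.12,0]]'
python3 -c "
from h import *
c=shot('wrist','w7.png');t=shot('top','t7.png');s=shot('side','s7.png')
z=lambda f,x,y,w,h,k:cv2.resize(cv2.imread('pics/'+f)[y:y+h,x:x+w],None,fx=k,fy=k,interpolation=cv2.INTER_CUBIC)
cv2.imwrite('pics/z7.png',np.vstack([np.hstack([z('t7.png',385,165,80,60,5),z('s7.png',265,125,80,60,5)]),np.hstack([z('t7.png',230,190,80,60,5),cv2.resize(cv2.imread('pics/w7.png'),(400,300))])]))"
```

```text
clock: 26.63
position: [0.4899, -0.3255, 0.0287]
ee_rot: [0.165, 0.986, -0.006, 0.013]
ft_force: [-0.4, 0.1, -1.0]
grip_width: 0.448
grasp_force: 0.0
clock: 27.3
position: [0.4117, -0.2974, 0.155]
ee_rot: [0.165, 0.986, -0.006, 0.014]
ft_force: [-0.2, -0.1, -1.3]
grip_width: 0.45
grasp_force: 0.0
```

View pics/z7.png

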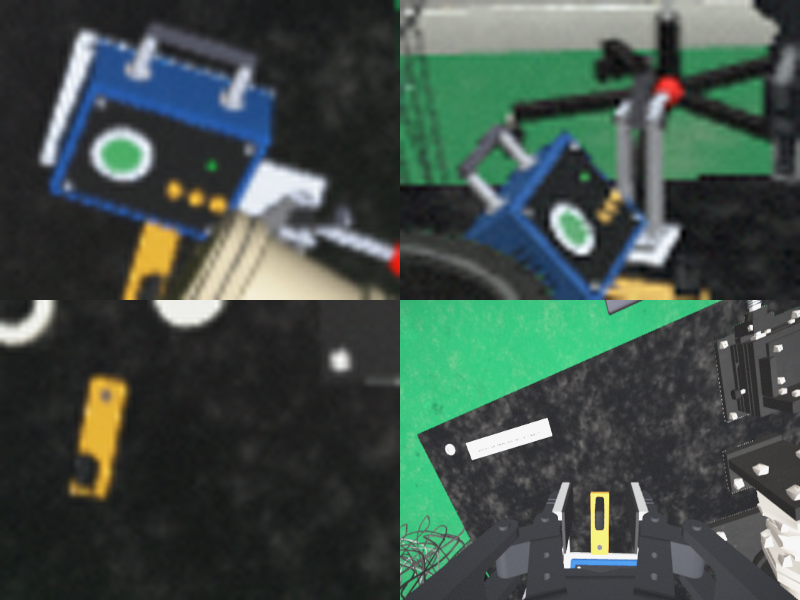

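Run:
```python
from h import *
c=cam('w7.png')
for uv in((304,256),(333,256)):
    p=onz(c,uv,.006)[:2]-SQ[:2]; a=SQ[2]; print(1e3*np.array([np.cos(a)*p[0]+np.sin(a)*p[1],-np.sin(a)*p[0]+np.cos(a)*p[1]]))
plan([((.37,-.17,.25),72),((.36,-.03,.25),74),((.40,.13,.22),77),((.48,.265,.18),80.2)])
```

```text
[-101.04837991  -35.36383454]
[-101.26189858  -10.28111386]
now [ 0.4118 -0.2973  0.1539] 71.1
[ 0.2021  0.2671 -0.2404 -0.0157] rows>= 4 [ 0.37 -0.17  0.25]
[ 0.1319  0.3251 -0.     -0.0333] rows>= 4 [ 0.36 -0.03  0.25]
[ 0.0141  0.4121  0.075  -0.05  ] rows>= 5 [0.4  0.13 0.22]
[-0.119   0.3738  0.1    -0.0533] rows>= 4 [0.48  0.265 0.18 ]
```

```bash
python3 -m crank '[[0.2,0.267,-0.24,-0.016],[0.2,0.267,-0.24,-0.016],[0.2,0.267,-0.24,-0.016],[0.2,0.267,-0.24,-0.016],[0.2,0.267,-0.24,-0.016]]' >/dev/null
python3 -m crank '[[0.13,0.325,0,-0.033],[0.13,0.325,0,-0.033],[0.13,0.325,0,-0.033],[0.13,0.325,0,-0.033],[0.13,0.325,0,-0.033]]' >/dev/null
python3 -m crank '[[0.014,0.41,0.07,-0.05],[0.014,0.41,0.07,-0.05],[0.014,0.41,0.07,-0.05],[0.014,0.41,0.07,-0.05],[0.014,0.41,0.07,-0.05]]' >/dev/null
python3 -m crank '[[-0.12,0.374,0.1,-0.053],[-0.12,0.374,0.1,-0.053],[-0.12,0.374,0.1,-0.053],[-0.12,0.374,0.1,-0.053],[-0.12,0.374,0.1,-0.053]]' >/dev/null
python3 -m crank '[[0,0,0,0],[0,0,0,0],[0,0,0,0]]'
python3 -c "
from h import *
c=shot('wrist','w8.png');o=st();print(np.round(o['joint_pos'],3))"
```

```text
clock: 29.37
position: [0.4812, 0.2625, 0.1748]
ee_rot: [0.087, 0.996, -0.008, 0.012]
ft_force: [0.0, 0.1, 0.1]
grip_width: 0.45
grasp_force: 0.0
t 29.42 p [0.4812 0.2625 0.1752] R [[-0.985, 0.173, 0.023], [0.173, 0.985, -0.017], [-0.026, -0.013, -1.0]] F [-0.5 -0.5 -0.1] g 0.4524258874673103 0.0
[-0.353  0.225 -0.279  1.76   0.097  1.158  0.734]
```

View pics/w8.png

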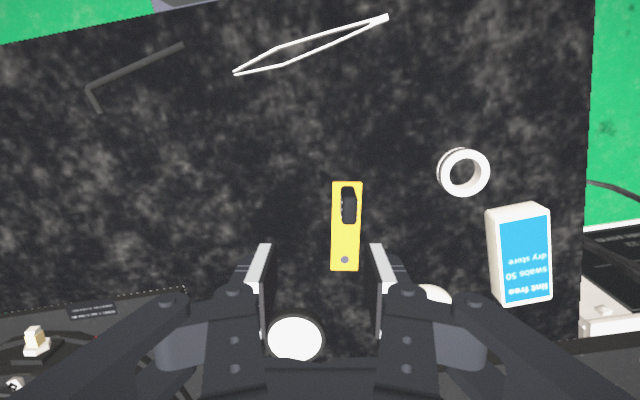

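The second blade has its tip at about (345,270) and its butt at about (347,182), clear of the cap at (294,338).

Run:
```python
from h import *
q=shim(cam('w8.png'),[(359,271),(331,270),(362.5,182),(332.5,181.5)],[.4995,.2787,-.17])
print(90+np.degrees(q[2])); plan([((q[0],q[1],.027),90+np.degrees(q[2]))]); to((q[0],q[1],.028))
```

```text
shim [ 0.502   0.2819 -0.1789] [-0.2 -0.3  0.1  0.4  0.1 -0.1  0.   0.1]
79.74758901035344
now [0.4812 0.2625 0.1752] 80.0
[-0.0429  0.0567  0.3704  0.0049] rows>= 4 [0.502 0.282 0.027]
shift [-0.0333  0.0613  0.3681]
```

```bash
python3 -m crank '[[-0.033,0.061,0.04,0.004],[-0.033,0.061,0.13,0.004],[-0.033,0.061,0.22,0.004],[-0.033,0.061,0.31,0.004],[-0.033,0.061,0.368,0.004]]' 0 >/dev/null
python3 -m crank '[[0,0,0,0],[0,0,0,0]]'
python3 -m crank '[[0,0,0,0],[0,0,0,0],[0,0,0,0],[0,0,0,0],[0,0,0,0]]' -1 60
python3 -m crank '[[0,0,-0.02,0],[0,0,-0.05,0],[0,0,-0.05,0],[0,0,-0.05,0]]'
python3 - <<'E'
from h import *
c=shot('wrist','w9.png');o=st();im=c['color'].astype(int); y=(im[:,:,0]>150)&(im[:,:,2]<130)&(im[:,:,0]-im[:,:,2]>80)
v,u=np.nonzero(y[150:300,230:410]); v+=150;u+=230
print('top rows',v.min(), [ (r,u[v==r].min(),u[v==r].max()) for r in range(v.min(),v.min()+8)])
E
```

```text
clock: 30.0
position: [0.5012, 0.2822, 0.0279]
ee_rot: [0.088, 0.996, -0.008, 0.012]
ft_force: [0.3, 0.2, 1.2]
grip_width: 0.502
grasp_force: 0.0
clock: 30.42
position: [0.5027, 0.2838, 0.0301]
ee_rot: [0.088, 0.996, -0.006, 0.014]
ft_force: [-0.8, -0.5, 7.6]
grip_width: 0.128
grasp_force: 58.7
clock: 30.75
position: [0.5016, 0.284, 0.0492]
ee_rot: [0.088, 0.996, -0.007, 0.013]
ft_force: [0.3, 0.2, -1.0]
grip_width: 0.13
grasp_force: 58.6
t 30.8 p [0.5012 0.2836 0.0484] R [[-0.984, 0.175, 0.024], [0.175, 0.984, -0.016], [-0.026, -0.012, -1.0]] F [ 0.2 -0.2 -0.5] g 0.12405520686766096 58.57032358646393
top rows 222 [(222, np.int64(293), np.int64(346)), (223, np.int64(293), np.int64(347)), (224, np.int64(292), np.int64(347)), (225, np.int64(292), np.int64(348)), (226, np.int64(292), np.int64(348)), (227, np.int64(292), np.int64(348)), (228, np.int64(292), np.int64(348)), (229, np.int64(292), np.int64(348))]
```

Run:
```python
from h import *
plan([((.45,.22,.18),79),((.39,.12,.25),77),((.36,-.03,.25),74),((.36,-.16,.25),72),(S(-190,34,90),70.7)])
```

```text
now [0.5012 0.2836 0.0484] 79.9
[ 0.0981 -0.1791 -0.3291  0.0149] rows>= 4 [0.45 0.22 0.18]
[ 0.0995 -0.274  -0.175   0.0333] rows>= 4 [0.39 0.12 0.25]
[-0.0113 -0.3823 -0.      0.05  ] rows>= 4 [ 0.36 -0.03  0.25]
[-0.0896 -0.3124 -0.      0.0333] rows>= 4 [ 0.36 -0.16  0.25]
[-0.1718 -0.1459  0.4     0.0217] rows>= 5 [ 0.407 -0.237  0.09 ]
```

```bash
python3 -m crank '[[0,0,-0.1,0],[0.03,-0.06,-0.2,0.015],[0.06,-0.12,-0.26,0.015],[0.1,-0.18,-0.33,0.015],[0.1,-0.18,-0.33,0.015]]' >/dev/null
python3 -m crank '[[0.1,-0.27,-0.175,0.033],[0.1,-0.27,-0.175,0.033],[0.1,-0.27,-0.175,0.033],[0.1,-0.27,-0.175,0.033],[0.1,-0.27,-0.175,0.033]]' >/dev/null
python3 -m crank '[[-0.01,-0.38,0,0.05],[-0.01,-0.38,0,0.05],[-0.01,-0.38,0,0.05],[-0.01,-0.38,0,0.05],[-0.01,-0.38,0,0.05]]' >/dev/null
python3 -m crank '[[-0.09,-0.31,0,0.033],[-0.09,-0.31,0,0.033],[-0.09,-0.31,0,0.033],[-0.09,-0.31,0,0.033],[-0.09,-0.31,0,0.033]]' >/dev/null
python3 -m crank '[[-0.17,-0.145,0.35,0.022],[-0.17,-0.145,0.35,0.022],[-0.17,-0.145,0.35,0.022],[-0.17,-0.145,0.35,0.022],[-0.17,-0.145,0.35,0.022]]' >/dev/null
python3 -m crank '[[0,0,0,0],[0,0,0,0],[0,0,0,0]]'
python3 -c "
from h import *
o=st();print(np.round(o['joint_pos'],3));plan([]);to(S(-185,34,32))
M=R.from_quat(o['ee_rot']).as_matrix();print(np.round(M.T@(S(-97,0,0)-S(-185,0,0))/.4,4))"
```

```text
clock: 33.13
position: [0.4058, -0.2309, 0.1175]
ee_rot: [0.167, 0.986, -0.006, 0.014]
ft_force: [0.4, -0.2, -1.3]
grip_width: 0.127
grasp_force: 59.2
t 33.13 p [ 0.4058 -0.2309  0.1175] R [[-0.944, 0.329, 0.025], [0.328, 0.944, -0.017], [-0.03, -0.007, -1.0]] F [ 0.4 -0.2 -1.3] g 0.12672381353572224 59.16420757770538
[ 0.081  0.081  0.35   2.06  -0.028  0.975  1.681]
now [ 0.4058 -0.2309  0.1175] 70.8
shift [-0.0147 -0.011   0.2145]
[-0.2199 -0.0003  0.0065]
```

```bash
python3 -m crank '[[-0.015,-0.011,0.06,0],[-0.015,-0.011,0.12,0],[-0.015,-0.011,0.17,0],[-0.015,-0.011,0.214,0],[-0.015,-0.011,0.214,0]]'
python3 -m crank '[[-0.04,0,0.001,0],[-0.085,0,0.002,0],[-0.13,0,0.004,0],[-0.17,0,0.005,0],[-0.21,0,0.006,0]]'
python3 -m crank '[[0,0,0,0],[0,0,0,0],[0,0,0,0]]'
python3 -c "
from h import *
plan([]); to(S(-84.5,34,30));st()"
```

```text
clock: 33.55
position: [0.4114, -0.2385, 0.0305]
ee_rot: [0.167, 0.986, -0.006, 0.013]
ft_force: [-0.8, 0.6, -0.6]
grip_width: 0.126
grasp_force: 60.8
clock: 33.97
position: [0.4923, -0.2668, 0.0331]
ee_rot: [0.167, 0.986, -0.006, 0.014]
ft_force: [0.7, -0.1, -1.0]
grip_width: 0.13
grasp_force: 60.8
clock: 34.22
position: [0.4901, -0.2668, 0.0318]
ee_rot: [0.167, 0.986, -0.006, 0.013]
ft_force: [-0.5, 0.1, -1.1]
grip_width: 0.132
grasp_force: 60.8
now [ 0.4901 -0.2668  0.0318] 70.7
shift [-0.0435  0.0027  0.0056]
t 34.22 p [ 0.4901 -0.2668  0.0318] R [[-0.944, 0.33, 0.024], [0.33, 0.944, -0.016], [-0.028, -0.008, -1.0]] F [-0.5  0.1 -1.1] g 0.13211694912587774 60.7694149017334
```

```bash
python3 -m crank '[[-0.01,0.001,0.003,0],[-0.02,0.002,0.005,0],[-0.03,0.002,0.007,0],[-0.036,0.002,0.008,0],[-0.036,0.002,0.008,0]]'
python3 -m crank '[[-0.003,0,0,0],[-0.006,0,0,0],[-0.009,0,0,0],[-0.009,0,0,0]]'
python3 -c "
from h import *
to(S(-84.5,34,30))"
```

```text
clock: 34.63
position: [0.5045, -0.2716, 0.0294]
ee_rot: [0.168, 0.986, -0.006, 0.013]
ft_force: [-6.8, 2.9, 17.1]
grip_width: 0.131
grasp_force: 63.5
clock: 34.97
position: [0.5067, -0.2725, 0.0294]
ee_rot: [0.168, 0.986, -0.006, 0.012]
ft_force: [-12.7, 5.0, 22.4]
grip_width: 0.13
grasp_force: 64.4
shift [ 0.0002  0.0025 -0.0016]
```

```bash
python3 -m crank '[[-0.003,0,-0.003,0],[-0.006,0,-0.003,0],[-0.008,0,-0.003,0],[-0.008,0,-0.003,0]]'
python3 -c "
from h import *
to(S(-84.5,34,30))"
```

```text
clock: 35.3
position: [0.5069, -0.2725, 0.0294]
ee_rot: [0.168, 0.986, -0.005, 0.009]
ft_force: [-22.1, 10.2, 23.8]
grip_width: 0.127
grasp_force: 64.9
shift [ 0.0007  0.0024 -0.0015]
```

```bash
python3 -m crank '[[0.006,0,0,0],[0.01,0,0,0],[0.01,0,0,0]]' >/dev/null
python3 -m crank '[[0,0,0,0],[0,0,0,0],[0,0,0,0],[0,0,0,0]]' -0.1 
python3 -m crank '[[0,0,-0.1,0],[0,0,-0.2,0],[0,0,-0.2,0]]' >/dev/null
python3 -m crank '[[0.1,-0.03,-0.06,0],[0.16,-0.07,-0.06,0],[0.16,-0.07,-0.06,0],[0.16,-0.07,-0.06,0],[0.16,-0.07,-0.06,0]]'
python3 - <<'E'
from h import *
c=shot('wrist','w10.png');im=cv2.imread('pics/w10.png')
cv2.imwrite('pics/z10.png',im[180:400,170:470].repeat(2,0).repeat(2,1))
E
```

```text
clock: 35.88
position: [0.5067, -0.2722, 0.0289]
ee_rot: [0.167, 0.986, -0.006, 0.013]
ft_force: [-0.2, -0.6, -0.2]
grip_width: 0.454
grasp_force: 0.0
clock: 36.55
position: [0.435, -0.2757, 0.1317]
ee_rot: [0.167, 0.986, -0.006, 0.013]
ft_force: [0.4, 0.6, -1.2]
grip_width: 0.446
grasp_force: 0.0
```

View pics/z10.png

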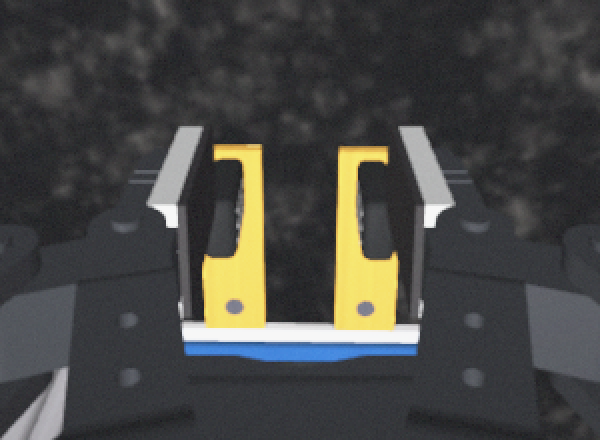

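Both blades sit side by side with their tips up against the white plate edge, at crop rows of about 326–329. Next I'll take the bar again.

Run:
```python
from h import *
plan([((.44,-.29,.28),40),((.50,-.30,.28),10),((.58,-.325,.28),-19.2),((.6453,-.3489,.20),-19.2)])
```

```text
now [ 0.4354 -0.2755  0.1315] 70.8
[-0.0229 -0.0303 -0.3712  0.5127] rows>= 5 [ 0.44 -0.29  0.28]
[-0.1156  0.0988 -0.      0.5   ] rows>= 5 [ 0.5  -0.3   0.28]
[-0.0963  0.1861 -0.      0.4867] rows>= 5 [ 0.58  -0.325  0.28 ]
[-0.0027  0.1738  0.2    -0.    ] rows>= 3 [ 0.645 -0.349  0.2  ]
```

```bash
python3 -m crank '[[0,0,-0.1,0.11],[0,0,-0.2,0.22],[-0.02,-0.03,-0.3,0.33],[-0.02,-0.03,-0.37,0.44],[-0.02,-0.03,-0.37,0.51]]' -0.35 30 >/dev/null
python3 -m crank '[[-0.02,0.02,0,0.11],[-0.04,0.04,0,0.22],[-0.06,0.06,0,0.33],[-0.09,0.08,0,0.44],[-0.115,0.1,0,0.5]]'  >/dev/null
python3 -m crank '[[-0.02,0.04,0,0.11],[-0.04,0.08,0,0.22],[-0.06,0.12,0,0.33],[-0.08,0.16,0,0.44],[-0.096,0.186,0,0.487]]' 
python3 -m crank '[[0,0.05,0.04,0],[0,0.1,0.08,0],[0,0.15,0.12,0],[0,0.174,0.16,0],[0,0.174,0.16,0]]' 
python3 -m crank '[[0,0,0,0],[0,0,0,0],[0,0,0,0]]' >/dev/null
python3 -c "
from h import *
o=st();plan([]);to((.6453,-.3489,.1285));shot('wrist','w11.png')"
```

```text
clock: 37.85
position: [0.5775, -0.3204, 0.2824]
ee_rot: [0.816, 0.578, 0.004, 0.013]
ft_force: [0.7, -0.0, 0.1]
grip_width: 0.326
grasp_force: 0.0
clock: 38.27
position: [0.6433, -0.3436, 0.2155]
ee_rot: [0.814, 0.581, 0.003, 0.011]
ft_force: [-1.0, 0.2, -0.9]
grip_width: 0.325
grasp_force: 0.0
t 38.52 p [ 0.6422 -0.3454  0.223 ] R [[0.327, 0.945, 0.024], [0.945, -0.327, -0.017], [-0.008, 0.029, -1.0]] F [-0.2 -0.4  0.2] g 0.325017427797649 0.0
now [ 0.6422 -0.3454  0.223 ] -19.1
shift [-0.0039  0.0033  0.2364]
```

View pics/w11.png

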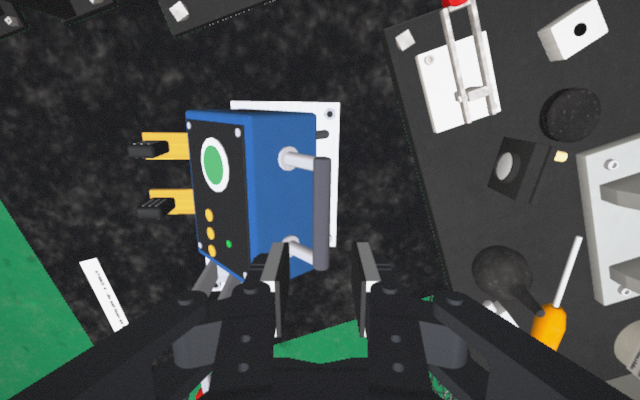

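The box still leans, with both blade butts visible at the left. The bar middle is at (321,214), aligned with the pads.

Run:
```python
from h import *
c=cam('w11.png'); p=onz(c,(321,214),.1275); print(p); to((p[0],p[1],.1285))
```

```text
[ 0.64445869 -0.34969677  0.1275    ]
shift [-0.0064  0.0019  0.2366]
```

```bash
python3 -m crank '[[-0.006,0.002,0.06,0],[-0.006,0.002,0.12,0],[-0.006,0.002,0.18,0],[-0.006,0.002,0.22,0],[-0.006,0.002,0.236,0]]' >/dev/null
python3 -m crank '[[0,0,0,0],[0,0,0,0],[0,0,0,0]]'
python3 -m crank '[[0,0,0,0],[0,0,0,0],[0,0,0,0],[0,0,0,0],[0,0,0,0]]' -0.95 30
python3 - <<'E'
from h import *
o=st(); M=R.from_quat(o['ee_rot']).as_matrix()
b=lambda t:S(-30*np.cos(t)+136*np.sin(t),6,6+136*np.cos(t)+30*np.sin(t))
for k in range(4):
    ts=.73-.73/20*np.arange(5*k,5*k+6); print(np.round([M.T@(b(t)-b(ts[0]))/.4 for t in ts[1:]],4).tolist())
print(np.array(o['position'])+b(0)-b(.73))
E
```

```text
clock: 39.23
position: [0.645, -0.3499, 0.1292]
ee_rot: [0.815, 0.58, 0.005, 0.015]
ft_force: [-0.0, 1.1, -0.1]
grip_width: 0.327
grasp_force: 0.0
clock: 39.65
position: [0.6448, -0.3497, 0.1286]
ee_rot: [0.815, 0.58, 0.005, 0.014]
ft_force: [-1.5, 0.8, 6.4]
grip_width: 0.124
grasp_force: 29.4
t 39.65 p [ 0.6448 -0.3497  0.1286] R [[0.327, 0.945, 0.025], [0.945, -0.327, -0.017], [-0.008, 0.029, -1.0]] F [-1.5  0.8  6.4] g 0.12374887443009948 29.406643509864807
[[-0.0, -0.011, -0.0064], [-0.0, -0.0222, -0.0123], [-0.0001, -0.0337, -0.0178], [-0.0001, -0.0453, -0.023], [-0.0001, -0.0571, -0.0276]]
[[-0.0, -0.012, -0.0043], [-0.0, -0.0241, -0.0081], [0.0, -0.0364, -0.0114], [0.0, -0.0487, -0.0143], [0.0, -0.0612, -0.0168]]
[[0.0, -0.0125, -0.002], [0.0, -0.0252, -0.0036], [0.0001, -0.0378, -0.0046], [0.0001, -0.0505, -0.0053], [0.0001, -0.0632, -0.0054]]
[[0.0, -0.0127, 0.0003], [0.0001, -0.0254, 0.0011], [0.0001, -0.038, 0.0023], [0.0002, -0.0506, 0.004], [0.0002, -0.0632, 0.0061]]
[ 0.55198492 -0.31730557  0.14322384]
```

```bash
python3 -m crank '[[0,-0.011,-0.0064,0],[0,-0.022,-0.0123,0],[0,-0.034,-0.0178,0],[0,-0.045,-0.023,0],[0,-0.057,-0.0276,0]]'
python3 -m crank '[[0,-0.012,-0.0043,0],[0,-0.024,-0.0081,0],[0,-0.036,-0.0114,0],[0,-0.049,-0.0143,0],[0,-0.061,-0.0168,0]]'
python3 -m crank '[[0,-0.0125,-0.002,0],[0,-0.025,-0.0036,0],[0,-0.038,-0.0046,0],[0,-0.05,-0.0053,0],[0,-0.063,-0.0054,0]]'
python3 -m crank '[[0,-0.009,0.0002,0],[0,-0.018,0.0006,0],[0,-0.027,0.0012,0],[0,-0.036,0.002,0],[0,-0.045,0.003,0]]'
python3 -c "
from h import *
st();to([.55198492,-.31730557,.14322384])"
```

```text
clock: 40.07
position: [0.6227, -0.3418, 0.1386]
ee_rot: [0.814, 0.58, 0.005, 0.014]
ft_force: [4.0, -1.8, 6.6]
grip_width: 0.121
grasp_force: 30.8
clock: 40.48
position: [0.5987, -0.3333, 0.1438]
ee_rot: [0.815, 0.58, 0.005, 0.013]
ft_force: [2.6, -0.3, 5.0]
grip_width: 0.123
grasp_force: 31.2
clock: 40.9
position: [0.5747, -0.3249, 0.1446]
ee_rot: [0.815, 0.58, 0.004, 0.013]
ft_force: [-0.0, 2.2, 6.1]
grip_width: 0.121
grasp_force: 31.9
clock: 41.32
position: [0.558, -0.3192, 0.143]
ee_rot: [0.814, 0.58, 0.004, 0.013]
ft_force: [0.5, 1.5, 1.2]
grip_width: 0.127
grasp_force: 31.2
t 41.32 p [ 0.558  -0.3192  0.143 ] R [[0.327, 0.945, 0.022], [0.945, -0.327, -0.016], [-0.008, 0.026, -1.0]] F [0.5 1.5 1.2] g 0.12658941127280637 31.216769814491272
shift [-0.0004 -0.0158 -0.0009]
```

```bash
python3 -m crank '[[0,-0.003,0.0003,0],[0,-0.006,0.0007,0],[0,-0.009,0.001,0],[0,-0.011,0.0013,0],[0,-0.011,0.0013,0]]'
python3 -m crank '[[0,-0.002,0.0003,0],[0,-0.004,0.0006,0],[0,-0.006,0.001,0],[0,-0.006,0.001,0],[0,-0.006,0.001,0]]'
python3 -c "
from h import *
to([.55198492,-.31730557,.14322384])"
```

```text
clock: 41.73
position: [0.5542, -0.3179, 0.1425]
ee_rot: [0.815, 0.58, 0.004, 0.013]
ft_force: [1.2, 1.8, -0.4]
grip_width: 0.127
grasp_force: 31.0
clock: 42.15
position: [0.552, -0.3172, 0.1422]
ee_rot: [0.815, 0.58, 0.004, 0.013]
ft_force: [-0.2, 1.7, 0.4]
grip_width: 0.124
grasp_force: 30.9
shift [-0.0003  0.0001 -0.0026]
```

```bash
python3 -m crank '[[0,-0.002,0,0],[0,-0.004,0,0],[0,-0.006,0,0],[0,-0.006,0,0]]'
python3 -m crank '[[0,-0.002,0,0],[0,-0.004,0,0],[0,-0.006,0,0],[0,-0.006,0,0]]'
```

```text
clock: 42.48
position: [0.5496, -0.3167, 0.142]
ee_rot: [0.815, 0.58, 0.004, 0.013]
ft_force: [1.1, 0.5, -2.8]
grip_width: 0.123
grasp_force: 30.6
clock: 42.82
position: [0.5472, -0.3158, 0.142]
ee_rot: [0.815, 0.58, 0.004, 0.013]
ft_force: [1.3, -0.9, -3.3]
grip_width: 0.129
grasp_force: 30.6
```

```bash
python3 -m crank '[[0,0,0,0],[0,0,0,0],[0,0,-0.003,0],[0,0,-0.006,0]]' -0.35
python3 -m crank '[[0,0,-0.08,0],[0,0,-0.16,0],[0,0,-0.22,0],[0,0,-0.22,0],[0,0,-0.22,0]]'
python3 - <<'E'
from h import *
c=shot('wrist','w12.png');shot('top','t12.png');shot('side','s12.png');plan([])
z=lambda f,x,y,w,h,k:cv2.resize(cv2.imread('pics/'+f)[y:y+h,x:x+w],None,fx=k,fy=k,interpolation=cv2.INTER_CUBIC)
cv2.imwrite('pics/z12.png',np.hstack([z('s12.png',285,125,50,75,8),cv2.imread('pics/w12.png')[0:300,100:500].repeat(2,0)]))
for p in((-60,-59,6),(-60,71,6),(-60,71,106),(-60,-59,106),(0,71,106),(0,71,6)): print(p,proj(c,S(*p)),proj(cam('s12.png'),S(*p)))
E
```

```text
clock: 43.15
position: [0.5474, -0.3158, 0.1447]
ee_rot: [0.815, 0.58, 0.004, 0.013]
ft_force: [0.9, 0.5, -0.3]
grip_width: 0.326
grasp_force: 0.0
clock: 43.57
position: [0.546, -0.3146, 0.2341]
ee_rot: [0.815, 0.58, 0.005, 0.015]
ft_force: [-0.9, -0.0, -0.7]
grip_width: 0.324
grasp_force: 0.0
now [ 0.545  -0.3139  0.2312] -19.1
(-60, -59, 6) [[288.81861756 228.79216453]] [[318.56511619 178.950514  ]]
(-60, 71, 6) [[285.79575796 104.1768286 ]] [[309.11344733 196.47838455]]
(-60, 71, 106) [[276.58460326 107.02250197]] [[308.79236225 173.73724914]]
(-60, -59, 106) [[281.85067669 274.01485218]] [[318.62912299 157.03616583]]
(0, 71, 106) [[362.0069508  107.17860042]] [[293.12829083 171.37610758]]
(0, 71, 6) [[347.11926066 104.30374517]] [[294.06096945 194.00334273]]
```

View pics/z12.png

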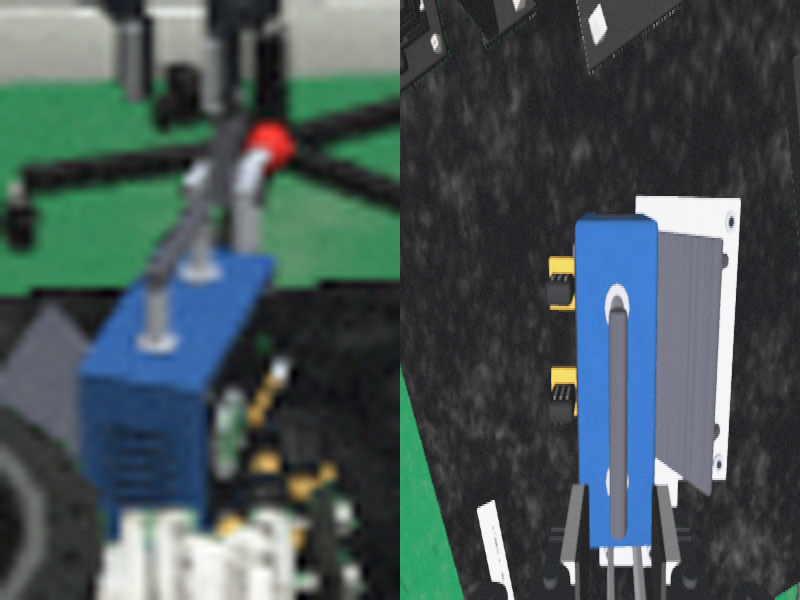

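The box stands level on the blades, square to the stand and within about 2 mm of nominal. Next is the clamp.

Run:
```python
from h import *
c=cam('w12.png')
plan([((.545,-.314,.28),-19.2),(S(-35,-174.6,250),-19.2),(S(-25,-174.6,160),-19.2)])
```

```text
now [ 0.545  -0.3139  0.2312] -19.1
[-0.0004  0.     -0.1219  0.0019] rows>= 2 [ 0.545 -0.314  0.28 ]
[-0.4527 -0.0015  0.075  -0.    ] rows>= 5 [ 0.485 -0.485  0.25 ]
[-0.     0.025  0.225 -0.   ] rows>= 3 [ 0.494 -0.488  0.16 ]
```

```bash
python3 -m crank '[[0,0,-0.06,0],[0,0,-0.12,0],[0,0,-0.12,0]]' 0 25 >/dev/null
python3 -m crank '[[-0.09,0,0,0],[-0.18,0,0,0],[-0.27,0,0,0],[-0.36,0,0.04,0],[-0.45,0,0.07,0]]' >/dev/null
python3 -m crank '[[0,0.025,0.08,0],[0,0.025,0.16,0],[0,0.025,0.2,0],[0,0.025,0.2,0]]' >/dev/null
python3 -m crank '[[0,0,0,0],[0,0,0,0],[0,0,0,0]]'
python3 - <<'E'
from h import *
c=shot('wrist','w13.png');b=S(-25,-174.6,102.8);print(proj(c,b))
im=cv2.cvtColor(c['color'],cv2.COLOR_RGB2HSV);m=((im[:,:,0]<8)|(im[:,:,0]>172))&(im[:,:,1]>180)&(im[:,:,2]>120)
n,l,s,ce=cv2.connectedComponentsWithStats(m.astype('uint8'))
for i in range(1,n):
    if s[i,4]>60: print(s[i],ce[i],onz(c,ce[i],.103))
to((b[0],b[1],.103))
E
```

```text
clock: 44.97
position: [0.4978, -0.4892, 0.1761]
ee_rot: [0.815, 0.58, 0.005, 0.015]
ft_force: [0.5, 0.2, -0.5]
grip_width: 0.501
grasp_force: 0.0
[[310.19490727 220.95585528]]
[ 290  200   40   36 1089] [309.3241506  217.74747475] [ 0.49454684 -0.48592008  0.103     ]
shift [ 0.0011 -0.0145  0.1823]
```

```bash
python3 -m crank '[[0.005,-0.015,0.08,0],[0.005,-0.015,0.15,0],[0.005,-0.015,0.185,0],[0.005,-0.015,0.185,0],[0.005,-0.015,0.185,0]]'
python3 -m crank '[[0,0,0,0],[0,0,0,0],[0,0,0,0],[0,0,0,0],[0,0,0,0]]' -0.9 25
python3 - <<'E'
from h import *
o=st(); M=R.from_quat(o['ee_rot']).as_matrix()
b=lambda th:S(-25,-95-81*np.sin(th-.14),118+81*np.cos(th-.14))
T=np.linspace(1.9,0.05,21)
for k in range(4):
    t=T[5*k:5*k+6]; print(np.round([M.T@(b(x)-b(t[0]))/.4 for x in t[1:]],4).tolist())
print(np.array(o['position'])+b(0)-b(1.9))
E
```

```text
clock: 45.43
position: [0.4943, -0.4861, 0.1009]
ee_rot: [0.814, 0.58, 0.004, 0.013]
ft_force: [-0.5, 0.8, 0.9]
grip_width: 0.499
grasp_force: 0.0
clock: 45.85
position: [0.4946, -0.4869, 0.1024]
ee_rot: [0.815, 0.58, 0.005, 0.015]
ft_force: [-2.1, 0.7, 5.8]
grip_width: 0.258
grasp_force: 24.3
t 45.85 p [ 0.4946 -0.4869  0.1024] R [[0.328, 0.945, 0.025], [0.945, -0.327, -0.018], [-0.009, 0.03, -1.0]] F [-2.1  0.7  5.8] g 0.2576791540609324 24.26916003227234
[[-0.0028, 0.0005, -0.0185], [-0.004, 0.0011, -0.0372], [-0.0033, 0.0016, -0.0559], [-0.001, 0.0022, -0.0745], [0.003, 0.0028, -0.0927]]
[[0.0057, 0.0005, -0.0178], [0.0131, 0.0011, -0.035], [0.022, 0.0016, -0.0515], [0.0323, 0.0021, -0.0671], [0.0441, 0.0025, -0.0816]]
[[0.0131, 0.0004, -0.0134], [0.0273, 0.0008, -0.0255], [0.0426, 0.0012, -0.0363], [0.0589, 0.0015, -0.0456], [0.0759, 0.0018, -0.0534]]
[[0.0177, 0.0002, -0.0062], [0.0359, 0.0004, -0.0107], [0.0544, 0.0005, -0.0135], [0.0731, 0.0006, -0.0146], [0.0918, 0.0006, -0.0139]]
[ 0.52451197 -0.40108329  0.19781124]
```

```bash
python3 -m crank '[[-0.0028,0,-0.0185,0],[-0.004,0.001,-0.037,0],[-0.0033,0.0016,-0.056,0],[-0.001,0.002,-0.0745,0],[0.003,0.003,-0.093,0]]'
python3 -m crank '[[0.0057,0.0005,-0.018,0],[0.013,0.001,-0.035,0],[0.022,0.0016,-0.0515,0],[0.032,0.002,-0.067,0],[0.044,0.0025,-0.0816,0]]'
python3 -m crank '[[0.013,0.0004,-0.0134,0],[0.027,0.0008,-0.0255,0],[0.0426,0.001,-0.036,0],[0.059,0.0015,-0.0456,0],[0.076,0.0018,-0.053,0]]'
python3 -m crank '[[0.0177,0,-0.006,0],[0.036,0.0004,-0.0107,0],[0.054,0.0005,-0.0135,0],[0.068,0.0006,-0.0145,0],[0.08,0.0006,-0.0145,0]]'
python3 -m crank '[[0.003,0,0,0],[0.006,0,0.0005,0],[0.009,0,0.0008,0],[0.009,0,0.0008,0]]'
python3 -c "
from h import *
to([.52451197,-.40108329,.19781124])"
```

```text
clock: 46.27
position: [0.4952, -0.4847, 0.1385]
ee_rot: [0.814, 0.58, 0.005, 0.014]
ft_force: [2.6, -1.9, -2.2]
grip_width: 0.257
grasp_force: 24.5
clock: 46.68
position: [0.5013, -0.4675, 0.1708]
ee_rot: [0.814, 0.58, 0.005, 0.014]
ft_force: [5.2, -1.8, -1.0]
grip_width: 0.261
grasp_force: 24.6
clock: 47.1
position: [0.5117, -0.4388, 0.1921]
ee_rot: [0.814, 0.58, 0.005, 0.014]
ft_force: [5.7, -3.5, 0.4]
grip_width: 0.258
grasp_force: 24.7
clock: 47.52
position: [0.5227, -0.4084, 0.1979]
ee_rot: [0.814, 0.58, 0.005, 0.015]
ft_force: [6.1, -2.5, 2.9]
grip_width: 0.262
grasp_force: 25.3
clock: 47.85
position: [0.5238, -0.4052, 0.1977]
ee_rot: [0.814, 0.58, 0.005, 0.015]
ft_force: [6.0, -1.6, 5.0]
grip_width: 0.261
grasp_force: 25.5
shift [ 0.0103 -0.0018 -0.0004]
```

```bash
python3 -m crank '[[0.003,0,0,0],[0.006,0,0.0005,0],[0.009,0,0.001,0],[0.009,0,0.001,0]]'
python3 -m crank '[[0.002,0,0,0],[0.003,0,0,0],[0.003,0,0,0]]'
python3 -m crank '[[0,0,0,0],[0,0,0,0],[0,0,0,0],[0,0,0,0]]' 0
python3 -m crank '[[0,0,-0.08,0],[0,0,-0.16,0],[0,0,-0.22,0],[0,0,-0.22,0],[0,0,-0.22,0]]'
python3 -m crank '[[-0.03,-0.1,0,0],[-0.06,-0.2,0,0],[-0.08,-0.3,0,0],[-0.08,-0.4,0,0],[-0.08,-0.4,0,0]]'
python3 - <<'E'
from h import *
c=shot('wrist','w14.png');shot('top','t14.png');shot('side','s14.png')
z=lambda f,x,y,w,h,k:cv2.resize(cv2.imread('pics/'+f)[y:y+h,x:x+w],None,fx=k,fy=k,interpolation=cv2.INTER_CUBIC)
cv2.imwrite('pics/z14.png',np.vstack([np.hstack([z('s14.png',275,120,60,45,6.6666),z('t14.png',385,165,80,60,5)]),np.hstack([cv2.resize(cv2.imread('pics/w14.png'),(400,300)),z('s14.png',265,150,80,60,5)])]))
b=S(-25,-83.7,198.2);print(proj(cam('s14.png'),b),proj(cam('t14.png'),b))
E
```

```text
clock: 48.18
position: [0.5251, -0.4019, 0.1974]
ee_rot: [0.814, 0.58, 0.005, 0.015]
ft_force: [5.4, -2.1, 4.4]
grip_width: 0.257
grasp_force: 25.6
clock: 48.43
position: [0.5254, -0.4008, 0.1972]
ee_rot: [0.814, 0.58, 0.005, 0.015]
ft_force: [5.8, -2.2, 3.5]
grip_width: 0.26
grasp_force: 25.5
clock: 48.77
position: [0.5236, -0.4005, 0.1953]
ee_rot: [0.815, 0.58, 0.004, 0.013]
ft_force: [-0.1, 0.1, -0.2]
grip_width: 0.505
grasp_force: 0.0
clock: 49.18
position: [0.5222, -0.3997, 0.2848]
ee_rot: [0.815, 0.58, 0.005, 0.014]
ft_force: [-0.2, -0.8, -1.5]
grip_width: 0.503
grasp_force: 0.0
clock: 49.6
position: [0.3525, -0.3764, 0.2775]
ee_rot: [0.816, 0.577, 0.005, 0.011]
ft_force: [0.2, -0.6, 0.1]
grip_width: 0.501
grasp_force: 0.0
[[311.64539874 131.42304122]] [[447.57669086 203.23144903]]
```

View pics/z14.png

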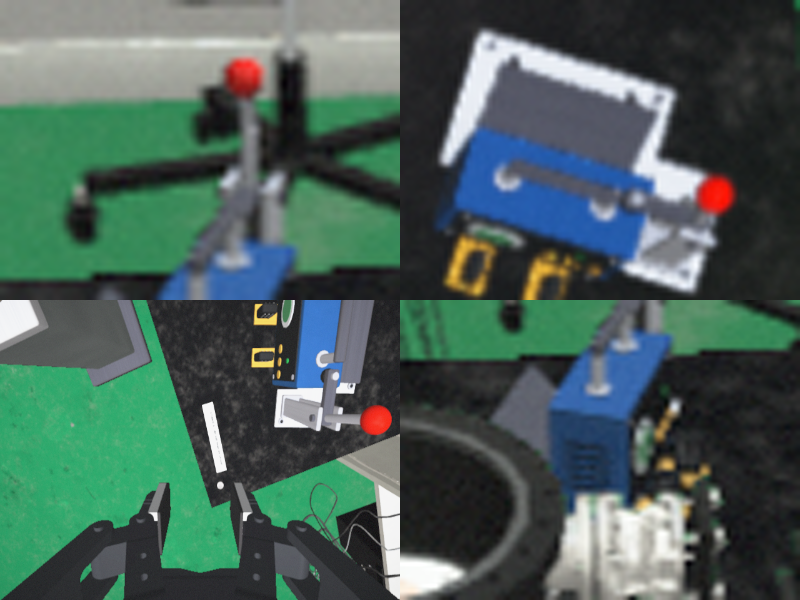

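The ball is back at the shut position, (311,131) in the side view. The pad is on the box, both blades are under it, and the robot is clear.

```bash
python3 -c "
from workcell import manip
print(manip.hand_in())"
```

```text
the job is handed in; nothing more can be done
None
```

I handed the job in, with no verdict shown: the clamp is swung back onto the box, which stands level (about 2 mm forward of nominal) on the two blades that were out, side by side with their tips up to the base plate.

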